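# Cap, load and scan out the eye-swab racks

### The arm

A 6-joint arm with a two-finger parallel gripper is mounted at the origin on the work surface. World frame = base frame: x ahead of the robot, y to its left, z up, the work surface at z = 0. Lengths are in m, angles in rad, forces in N, time in s.
With the tool pointing down it reaches from about 0.2 to 0.875 m from the base axis. Payload 3.4 kg.
Tool frame: the origin (TCP) lies between the finger pads; the fingertips stand robot.tip_reach ahead of it and the grasp point (between the pads) lies 3 mm ahead of it (robot.tip_reach is the distance from the TCP to the fingertips, in m); x points along the fingers, y is the direction in which the jaws open and shut, and the axes are right-handed (so a half turn about x gives the same grasp; the last joint's range is limited). The gripper opens to 94 mm and grips with 3 to 60 N. Pads are 16 mm wide; open, the fingers measure 119 mm over their backs; the gripper's body (75 mm by 177 mm) begins 78 mm behind the grasp point.
Start: joints at [1.038, 0.276, 1.505, -0, 1.361, -0.121], TCP at [0.23, 0.527, 0.227] pointing down, gripper open.
Joint ranges: [-2.89, 2.89], [-0.75, 2.08], [0.22, 2.7], [-1.18, 4.32], [0.11, 2.71], [-2.7, 2.7]. Speed limits (rad/s): [2.57, 2.57, 3.14, 3.14, 3.14, 3.14].

### API

Orientations are given as [roll, pitch, yaw] about the fixed x, y, z axes, in that order (R = Rz(yaw) Ry(pitch) Rx(roll)).
In Python, from bench import robot, grab_frame, get_calibration, ticket, search_frame gives the robot as it stands.
- The arm moves only by the tool drive_tool, never from a script. Its argument "increments" is a list that holds one entry, the list of rows, each a list of 7 numbers: the shift along the tool's x, y, z in mm, then the turn, a rotation vector about the tool's x, y, z in rad, then the finger opening in mm, from 0 to 94. In form: [[[x, y, z, wx, wy, wz, hand], ...]]. A call has exactly 10 rows; each row is the pose to reach, as a shift and turn from the pose commanded when the call began, along the tool's axes at that moment; what a row does not reach only later rows make up. A row lasts 1/10 s, in which the tool goes at most 50 mm and 8.59 degrees, less where a joint would pass 70% of its speed; a pose out of reach is approached as far as the arm can. A call with a gripper value outside its range is refused whole. The fingers move at their own pace and stop on an object; "force" is the grip in N (left out, the last holds). Time passes only in rows, so rows that repeat a pose let the fingers close, or fill a call up. It gives the time, the measured TCP pose, the force and the opening at its end, in the units of the state.
- robot.state(): the state, without advancing time (a new reading comes with each control period).
- grab_frame(name): name is "scene" or "top"; returns (picture, depth): 420x560x3 uint8, blue, green, red; 420x560 float32, m along the optical axis (not along the pixel's ray), 0 where there is no reading.
- get_calibration(name): a dict with "K" (3x3 intrinsics, pixels), "k1" (the pictures are not rectified: a ray, as slopes to the right and down, at radius r is drawn at 1 + k1 r^2 times it, then the intrinsics apply), "cam_to_world" (4x4, takes a point from camera to world coordinates). Camera axes: x right, y up, looking along -z (the intrinsics and any distortion apply to the point x, -y, -z); pixel columns grow to the right and rows downward; lengths in m; the calibration is good to about 2 mm. A picture is of the moment at which its call begins. get_calibration takes no time and is no camera call.
- ticket.hand_in(): hands the job in, once; it reports no verdict.
Trained networks look in the newest picture that a camera, given by its name, has taken for a name from the list of things; names that differ only in an ending like _2 or _b are one class to them, and where a whole thing is asked for, a point or a joint stands for the part that bears it (a point fixed in the world has none). Each returns a list of dicts, best first, with "score" (0 to 1); they miss things now and then, are a little off and sometimes report something else, mostly with a low value. They report only what shows in the picture. A call takes as long as a camera call. They do not tell look-alikes from the thing itself.
- search_frame(camera, label): "centre" ([x, y, z] in m, in the coordinates of the camera as it stood for that picture, good to about 4 mm: the middle of the surface that is visible of it).
The state is a dict: "time_s": time; "joints": joint angles; "joint_vel": joint speeds; "tau": joint torques, N m; "tool_pos": TCP position; "eef_rot": TCP orientation; "contact_force": force on the tool from outside, world axes, zero at the start; "moment": the same for the moment, N m; "gripper_width": opening from 0.0 (shut) to 1.0 (fully open).
Only numpy, scipy, OpenCV 4.12 (cv2) and the standard library are available. Lean on these libraries where they do the work, as an engineer would, in place of code of your own. Each camera call takes 0.05 s, during which the arm holds its last target. There are 200 camera calls.

### The job

Run the sprung roller along the cap row of every swab-tube rack with a light, steady pressure until all its caps are fully home, and load every rack upright into the white carrier. Then aim the scanner squarely at the carrier's label from about a hand's breadth and hold it still for a second or two to book the load out. Leave the roller in its stand and the scanner in its holster; press the caps with the roller only, never hard, and do not disturb the other things on the table.

Things in the scene. Friction and masses are not known exactly. Their poses are not given: they have to be found in the camera images.
- rackA_mid (a point): tube rack, loose, 0.35 kg, all alike: grey block 112 (x) x 44 (y) x 30 mm high with a row of four capped tubes along its own x. Point: rack's centre, 26 mm above its underside, z up. Cap n (1 to 4) is at x = (n - 2.5) x 23 mm; the flat cap tops (14 mm across) are 52 mm above the underside when home, up to 56 mm when proud. Grip the block across y, below 28 mm. None if absent.
- rackB_mid (a point): tube rack, loose, 0.35 kg, all alike: grey block 112 (x) x 44 (y) x 30 mm high with a row of four capped tubes along its own x. Point: rack's centre, 26 mm above its underside, z up. Cap n (1 to 4) is at x = (n - 2.5) x 23 mm; the flat cap tops (14 mm across) are 52 mm above the underside when home, up to 56 mm when proud. Grip the block across y, below 28 mm. None if absent.
- rackC_mid (a point): tube rack, loose, 0.35 kg, all alike: grey block 112 (x) x 44 (y) x 30 mm high with a row of four capped tubes along its own x. Point: rack's centre, 26 mm above its underside, z up. Cap n (1 to 4) is at x = (n - 2.5) x 23 mm; the flat cap tops (14 mm across) are 52 mm above the underside when home, up to 56 mm when proud. Grip the block across y, below 28 mm. None if absent.
- capA1 (a joint): push-in cap 1 of rack A: 0 = 4 mm proud, 0.004 m = fully home. Friction holds it where it is; about 5 N downwards moves it, no spring.
- capA2 (a joint): push-in cap 2 of rack A: 0 = 4 mm proud, 0.004 m = fully home. Friction holds it where it is; about 5 N downwards moves it, no spring.
- capA3 (a joint): push-in cap 3 of rack A: 0 = 4 mm proud, 0.004 m = fully home. Friction holds it where it is; about 5 N downwards moves it, no spring.
- capA4 (a joint): push-in cap 4 of rack A: 0 = 4 mm proud, 0.004 m = fully home. Friction holds it where it is; about 5 N downwards moves it, no spring.
- capB1 (a joint): push-in cap 1 of rack B: 0 = 4 mm proud, 0.004 m = fully home. Friction holds it where it is; about 5 N downwards moves it, no spring.
- capB2 (a joint): push-in cap 2 of rack B: 0 = 4 mm proud, 0.004 m = fully home. Friction holds it where it is; about 5 N downwards moves it, no spring.
- capB3 (a joint): push-in cap 3 of rack B: 0 = 4 mm proud, 0.004 m = fully home. Friction holds it where it is; about 5 N downwards moves it, no spring.
- capB4 (a joint): push-in cap 4 of rack B: 0 = 4 mm proud, 0.004 m = fully home. Friction holds it where it is; about 5 N downwards moves it, no spring.
- capC1 (a joint): push-in cap 1 of rack C: 0 = 4 mm proud, 0.004 m = fully home. Friction holds it where it is; about 5 N downwards moves it, no spring.
- capC2 (a joint): push-in cap 2 of rack C: 0 = 4 mm proud, 0.004 m = fully home. Friction holds it where it is; about 5 N downwards moves it, no spring.
- capC3 (a joint): push-in cap 3 of rack C: 0 = 4 mm proud, 0.004 m = fully home. Friction holds it where it is; about 5 N downwards moves it, no spring.
- capC4 (a joint): push-in cap 4 of rack C: 0 = 4 mm proud, 0.004 m = fully home. Friction holds it where it is; about 5 N downwards moves it, no spring.
- roller_grip (a point): cap roller, 0.28 kg, upright. Point: centre of its black grip (26 mm along own x, 34 mm along y, 56 mm high), z up. A collar (52 x 64 mm) has its underside 34 mm below the point. Below it a free-turning rubber roller (radius 14, 38 mm wide, axle along own y, rolls along x) has its lowest line 82 mm below the point when unloaded.
- roller_head (a joint): how far the roller's sprung fork is pushed up into the handle: 0 unloaded, 0.012 m at its solid stop. It yields from 4.5 N, then 1.5 N more per mm, 22 N at the stop.
- roller_wheel (a joint): turning of the rubber roller on its axle, rad, without end; 1 rad = 14 mm rolled. It turns freely.
- roller_stand_mouth (a point): roller's fixed aluminium stand: two 6 mm cheeks, 52 mm apart along y, rim 51 mm above the table, joined at the foot by 12 mm high walls 38 mm apart along x. Point: centre between the cheeks at rim height, z up. Parked, the roller hangs between the cheeks, collar flat on both rims, its x along the stand's x (either way round), its grip point 34 mm above this point; it reaches 48 mm below the rim.
- scanner_grip (a point): cordless stick scanner, 0.16 kg, upright, nose down. Point: in its black handle (30 mm along own x, 26 mm along y, from 46 mm below to 29 mm above the point), z up. Below the handle the grey head is 44 (x) x 34 (y) x 46 mm; the window is its flat lower end, 92 mm below the point, and looks along the scanner's own -z.
- holster_floor (a point): scanner's fixed holster, a black pocket, inside 52 (x) x 42 (y) mm, walls 5 mm, rim 36 mm above the table. Point: centre of its inner floor (4 mm above the table), z up. Holstered, the scanner stands nose down on this floor, its grip point 92 mm above it, its x along the holster's x (either way round).
- carrier_floor (a point): transport carrier, a fixed open white tray, inside 150 (x) x 260 (y) mm, walls 5 mm, rim 40 mm above the table. Point: centre of its inner floor (5 mm above the table), z up; its -x side, with the label, faces the robot. Room for three racks side by side, each along the carrier's x.
- label: square code label, 40 x 40 mm, on the 50 x 60 mm sloping plate in front of the carrier. Origin: centre of its face; z points out of the face (up and back towards the robot, 26 degrees off vertical). It is read when the scanner's window looks at it squarely (within 12 degrees) from 35 to 130 mm, beam within 15 mm of the centre, still for a second; any turn about the beam will do.
- drops1: eye-drop bottle, 27 mm across, 62 mm tall; not part of the job. Origin: centre of its underside
There are look-alikes about, which are no part of the job. Leave any yellow look-alike of the part that bears rackA_mid alone.

How it is judged:
On the way, in this order (a step that is already met when the one before it is completed fails the run):
1. the roller is run along a rack's cap row under pressure: in contact (over 3 N) over the row and turning (over 0.5 rad/s, 7 mm/s) without a break for 0.7 s ((velocity of joint roller_wheel above 0.5 rad/s or velocity of joint roller_wheel below -0.5 rad/s) and ((contact force between roller and rackA above 3 N and y of roller_grip in the frame of rackA_mid between -0.022 and 0.022 m and x of roller_grip in the frame of rackA_mid between -0.055 and 0.055 m) or (contact force between roller and rackB above 3 N and y of roller_grip in the frame of rackB_mid between -0.022 and 0.022 m and x of roller_grip in the frame of rackB_mid between -0.055 and 0.055 m) or (contact force between roller and rackC above 3 N and y of roller_grip in the frame of rackC_mid between -0.022 and 0.022 m and x of roller_grip in the frame of rackC_mid between -0.055 and 0.055 m))), for 0.7 s.
2. every cap of every rack is home (within 0.8 mm) and every rack stands upright on the carrier's floor (value of joint each of capA1, capA2, capA3, capA4, capB1, capB2, capB3, capB4, capC1, capC2, capC3, capC4 above 0.0032 m and x of rackA_mid in the frame of carrier_floor between -0.056 and 0.056 m and y of rackA_mid in the frame of carrier_floor between -0.112 and 0.112 m and z of each of rackA_mid, rackB_mid, rackC_mid in the frame of carrier_floor below 0.031 m and angle between each of rackA_mid, rackB_mid, rackC_mid's own z axis and vertical below 0.1 rad and x of rackB_mid in the frame of carrier_floor between -0.056 and 0.056 m and y of rackB_mid in the frame of carrier_floor between -0.112 and 0.112 m and x of rackC_mid in the frame of carrier_floor between -0.056 and 0.056 m and y of rackC_mid in the frame of carrier_floor between -0.112 and 0.112 m), for 0.2 s.
3. the scanner looks squarely at the label (within 0.22 rad, beam within 15 mm of its centre, window 35 to 130 mm away) and is held still for a second, all the racks being loaded (x of label in the frame of scanner_grip between -0.015 and 0.015 m and y of label in the frame of scanner_grip between -0.015 and 0.015 m and z of label in the frame of scanner_grip between -0.222 and -0.127 m and angle between the z axis of scanner_grip and the z axis of label, either way round below 0.22 rad and angle between scanner_grip's own z axis and vertical below 0.8 rad and x of rackA_mid in the frame of carrier_floor between -0.056 and 0.056 m and y of rackA_mid in the frame of carrier_floor between -0.112 and 0.112 m and z of each of rackA_mid, rackB_mid, rackC_mid in the frame of carrier_floor below 0.031 m and angle between each of rackA_mid, rackB_mid, rackC_mid's own z axis and vertical below 0.1 rad and x of rackB_mid in the frame of carrier_floor between -0.056 and 0.056 m and y of rackB_mid in the frame of carrier_floor between -0.112 and 0.112 m and x of rackC_mid in the frame of carrier_floor between -0.056 and 0.056 m and y of rackC_mid in the frame of carrier_floor between -0.112 and 0.112 m and linear speed of scanner below 0.03 m/s and angular speed of scanner below 0.25 rad/s), for 1 s.
At the end, for the whole second after the job is handed in: Every cap within 0.8 mm of home; every rack upright (within 0.1 rad) on the carrier's floor; roller hanging upright in its stand, collar on the rim (8 mm sideways, 5 mm up or 7 mm down); scanner standing in its holster (12 mm sideways, 5 mm in height); all at rest (all of step 2 and horizontal distance between roller_grip and roller_stand_mouth below 0.008 m and z of roller_grip in the frame of roller_stand_mouth between 0.027 and 0.039 m and angle between roller_grip's own z axis and vertical below 0.12 rad and horizontal distance between scanner_grip and holster_floor below 0.012 m and z of scanner_grip in the frame of holster_floor between 0.087 and 0.097 m and angle between scanner_grip's own z axis and vertical below 0.15 rad and linear speed of each of roller, scanner, rackA, rackB, rackC below 0.02 m/s); the robot touches nothing.
It fails at once if the roller is pressed on a rack with more than 30 N (contact force between roller and rackA above 30 N or contact force between roller and rackB above 30 N or contact force between roller and rackC above 30 N).
It fails at once if a cap is pushed with the fingers or the scanner ((contact force between any of the fingers, scanner and capA1_c0 above 2 N or contact force between any of the fingers, scanner and capA2_c0 above 2 N or contact force between any of the fingers, scanner and capA3_c0 above 2 N or contact force between any of the fingers, scanner and capA4_c0 above 2 N or contact force between any of the fingers, scanner and capB1_c0 above 2 N or contact force between any of the fingers, scanner and capB2_c0 above 2 N or contact force between any of the fingers, scanner and capB3_c0 above 2 N or contact force between any of the fingers, scanner and capB4_c0 above 2 N or contact force between any of the fingers, scanner and capC1_c0 above 2 N or contact force between any of the fingers, scanner and capC2_c0 above 2 N) or (contact force between any of the fingers, scanner and capC3_c0 above 2 N or contact force between any of the fingers, scanner and capC4_c0 above 2 N)).
It fails at once if another thing on the table is moved by more than 40 mm or knocked over (distance of any of water1, water2, sanitizer, phone, drops1, drops2, pen from where it was at the start of the episode above 0.04 m or angle between any of water1, water2, sanitizer, drops1, drops2's own z axis and vertical above 0.5 rad).
Of rackA, rackB, rackC only 2 to 3 are there at a start; the rules pass over those that are not, and their reading is None.
At some moment in a run one of rackA, rackB, rackC may be knocked a few centimetres aside while the robot is not near it.
It also fails if it takes over 210 s, if anything falls off the work surface, if the arm or the gripper's body presses on something with over 40 N, if the wrist force passes 120 N, or if a joint passes its speed limit or range.

## Working session

There is one attempt and no reset: what is moved stays moved. The work goes in short steps, Python scripts to look and compute and a tool call to move; the robot and the scene stay as the last step left them, time stands still between calls to the robot, and variables do not carry over. Pictures are saved under pics/ and viewed, about 12 in all and at most 16, crops included, and the job is handed in when it is done.

Besides the shell and the picture viewer there is one more tool, called after "Emit:" as name(argument=value, ...), one argument or row to a line, values as JSON. drive_tool: Moves the arm, as the interface text tells. Its arguments: {"type":"object","properties":{"increments":{"type":"array"},"force":{"type":"number"}},"required":["increments"]}

```bash
ls; mkdir -p pics
cat > h.py <<'E'
import numpy as np, cv2
from bench import robot, grab_frame, get_calibration, ticket, search_frame
from scipy.spatial.transform import Rotation as R
def grab(n):
    p,d=grab_frame(n); return p,d
def cloud(n,d):
    c=get_calibration(n); K=np.array(c["K"]); T=np.array(c["cam_to_world"]); h,w=d.shape
    u,v=np.meshgrid(np.arange(w),np.arange(h))
    x=(u-K[0,2])/K[0,0]; y=(v-K[1,2])/K[1,1]
    xu,yu=x.copy(),y.copy()
    for _ in range(8):
        r2=xu**2+yu**2; f=1+c["k1"]*r2; xu,yu=x/f,y/f
    P=np.stack([xu*d,-yu*d,-d],-1)
    W=P@T[:3,:3].T+T[:3,3]; W[d==0]=np.nan
    return W
def find(n,l):
    T=np.array(get_calibration(n)["cam_to_world"])
    return [(round(r["score"],2),np.round(T[:3,:3]@np.array(r["centre"])+T[:3,3],3)) for r in search_frame(n,l)]
def px(n,P):
    c=get_calibration(n); K=np.array(c["K"]); T=np.linalg.inv(np.array(c["cam_to_world"]))
    q=T[:3,:3]@np.array(P)+T[:3,3]; x,y=q[0]/-q[2],-q[1]/-q[2]; f=1+c["k1"]*(x*x+y*y)
    return np.round([K[0,0]*x*f+K[0,2],K[1,1]*y*f+K[1,2]],0)
E
cat > a.py <<'E'
from h import *
s=robot.state(); print(s, robot.tip_reach)
for n in("scene","top"):
    p,d=grab(n); cv2.imwrite(f"pics/{n}0.png",cv2.resize(p,(800,600))); np.save(f"{n}0.npy",d); cv2.imwrite(f"{n}0raw.png",p)
    print(n,np.round(get_calibration(n)["cam_to_world"],3).tolist())
    for l in("rackA_mid","roller_grip","scanner_grip","label","drops1"):
        print(l,[(a,b.tolist(),px(n,b).tolist()) for a,b in find(n,l)])
E
python3 a.py
```

```text
pics
{'time_s': 0.0, 'joints': array([ 1.03801241e+00,  2.76568862e-01,  1.50613270e+00,  3.33138944e-05,
        1.36068998e+00, -1.21019902e-01]), 'joint_vel': array([-5.43760536e-04, -4.90202455e-04, -6.93184758e-04,  6.29382287e-04,
       -1.52272054e-03, -4.81975825e-05]), 'tau': array([-1.10074689e-03, -4.04572392e+01, -2.37234414e+01,  7.04816845e-02,
        3.41075321e-02, -1.68994543e-04]), 'tool_pos': array([0.22986203, 0.5264752 , 0.22661979]), 'eef_rot': array([-1.70991914,  1.56899714, -2.12169014]), 'contact_force': array([-0.04821454,  0.10374307,  0.30694481]), 'moment': array([-0.00972487, -0.0338483 , -0.01628753]), 'gripper_width': 1.0012417317966216} 0.022
scene [[0.798, -0.397, 0.453, 0.937], [0.602, 0.536, -0.592, -0.563], [-0.008, 0.745, 0.667, 0.69], [0.0, 0.0, 0.0, 1.0]]
rackA_mid [(0.76, [0.481, -0.013, 0.031], [266.0, 217.0]), (0.59, [0.625, -0.031, 0.032], [312.0, 247.0])]
roller_grip [(0.63, [0.453, -0.34, 0.058], [151.0, 292.0])]
scanner_grip [(0.75, [0.594, -0.374, 0.085], [186.0, 336.0])]
label [(0.63, [0.454, -0.331, 0.021], [159.0, 301.0]), (0.51, [0.435, 0.227, 0.033], [306.0, 163.0])]
drops1 [(0.56, [0.677, -0.237, 0.034], [274.0, 323.0]), (0.4, [0.499, -0.003, 0.054], [274.0, 211.0])]
top [[-0.015, 0.997, -0.08, 0.44], [-1.0, -0.016, -0.011, -0.022], [-0.012, 0.079, 0.997, 1.391], [0.0, 0.0, 0.0, 1.0]]
rackA_mid [(0.96, [0.613, -0.01, 0.032], [290.0, 182.0]), (0.6, [0.467, -0.002, 0.034], [288.0, 235.0]), (0.4, [0.446, -0.328, 0.06], [408.0, 240.0])]
roller_grip []
scanner_grip [(0.79, [0.582, -0.354, 0.093], [418.0, 189.0])]
label [(0.79, [0.442, 0.227, 0.033], [205.0, 245.0])]
drops1 [(0.53, [0.444, -0.327, 0.06], [407.0, 241.0]), (0.42, [0.668, -0.227, 0.041], [367.0, 161.0])]
```

View pics/scene0.png

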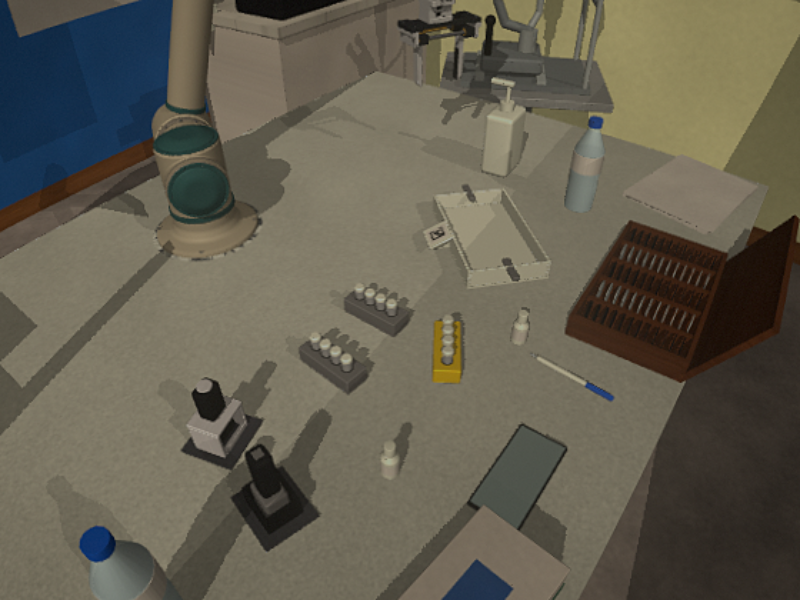

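View pics/top0.png

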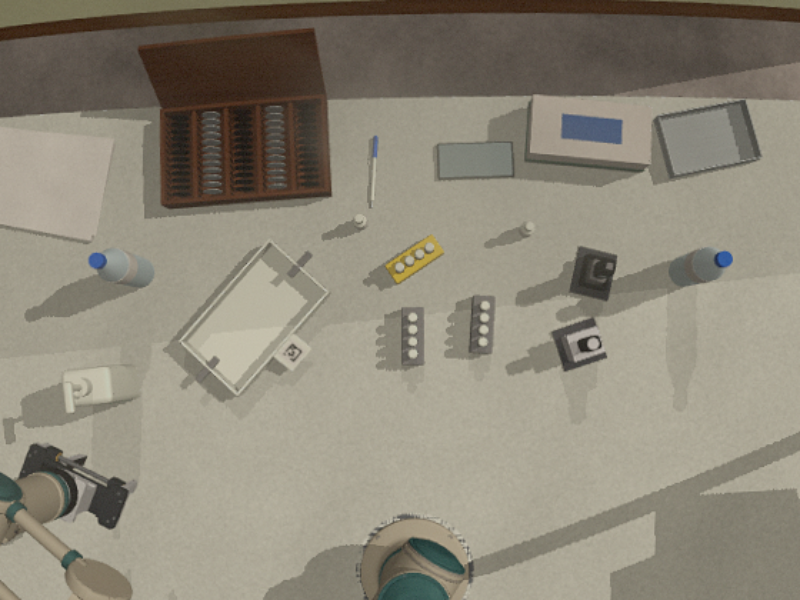

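Two grey racks are the targets, at 800x600 top-view pixels (412,336) and (482,324). The yellow look-alike at (415,260) stays where it is. The roller is at (583,343), the scanner at (597,272), and the label on the carrier plate at (292,352). Next I'll measure the poses from depth.

```bash
cat > m.py <<'E'
from h import *
p={n:cv2.imread(f"{n}0raw.png") for n in("top","scene")}
W={n:cloud(n,np.load(f"{n}0.npy")) for n in p}
def sel(n,c,r,z0,z1):
    w=W[n]; m=(np.hypot(w[...,0]-c[0],w[...,1]-c[1])<r)&(w[...,2]>z0)&(w[...,2]<z1); return w[m]
def rect(P):
    r=cv2.minAreaRect((P[:,:2]*1000).astype(np.float32)); return np.round(r[0],1),np.round(r[1],1),round(r[2],1)
for n in W:
    g=W[n]; tab=sel(n,(0.35,-0.1),0.1,-.02,.02); print(n,"table z",np.round(np.nanmean(tab[:,2]),4))
    for nm,c in(("rack1",(0.47,0)),("rack2",(0.48,-.12)),("yellow",(0.61,-.02))):
        for z0,z1 in((.02,.04),(.044,.07)):
            P=sel(n,c,.075,z0,z1); 
            if len(P)>5: print(nm,z0,len(P),rect(P),"medz",np.round(np.median(P[:,2]),4),"max",np.round(P[:,2].max(),4))
    P=sel(n,(0.45,-.33),.06,.07,.13); print("rollergrip",rect(P),np.round(np.percentile(P[:,2],[50,98]),4))
    for z0,z1 in((.03,.044),(.044,.056),(.056,.075),(.075,.12)):
        P=sel(n,(0.45,-.33),.06,z0,z1); print("roller",z0,len(P),rect(P),np.round(P[:,2].mean(),4))
    for z0,z1 in((.03,.044),(.04,.056),(.056,.1),(.11,.14)):
        P=sel(n,(0.585,-.355),.06,z0,z1); 
        if len(P)>4: print("scan",z0,len(P),rect(P),np.round(P[:,2].mean(),4))
    P=sel(n,(0.52,.28),.2,.034,.05); print("carrier",len(P),rect(P))
    P=sel(n,(0.442,.227),.02,.01,.06); c=P.mean(0); u,s,v=np.linalg.svd(P-c); nn=v[2]*np.sign(v[2,2]); print("label",len(P),c.round(4),nn.round(3),np.degrees(np.arccos(nn[2])).round(1), s.round(4))
t=p["top"]
a=np.hstack([cv2.resize(t[195:275,250:360],(440,320),interpolation=2),cv2.resize(t[165:265,380:450],(224,320),interpolation=2)])
cv2.imwrite("pics/c1.png",a)
E
python3 m.py
```

```text
top table z 0.0016
rack1 0.02 516 (array([466.4,  -3.9]), array([ 41.6, 110.9]), 89.1) medz 0.0313 max 0.039
rack1 0.044 137 (array([467.2,  -3.1]), array([16.3, 84.2]), 89.3) medz 0.057 max 0.0645
rack2 0.02 506 (array([ 486.9, -139.8]), array([ 44.6, 112.1]), 85.4) medz 0.0316 max 0.0393
rack2 0.044 146 (array([ 486.9, -139.9]), array([17.2, 85.4]), 85.6) medz 0.0565 max 0.0631
yellow 0.02 488 (array([616.8,  -9.6]), array([ 45. , 111.7]), 33.2) medz 0.0314 max 0.0395
yellow 0.044 149 (array([616.7, -10. ]), array([17.7, 86. ]), 33.7) medz 0.0573 max 0.0636
rollergrip (array([ 445.1, -333.6]), array([24.7, 32.8]), 20.4) [0.114  0.1211]
roller 0.03 18 (array([ 435.9, -303.8]), array([46.4,  1.9]), 19.2) 0.037
roller 0.044 58 (array([ 444.6, -333.4]), array([49.9, 65.7]), 17.2) 0.0534
roller 0.056 236 (array([ 444.8, -333.2]), array([49.4, 63.7]), 17.9) 0.0599
roller 0.075 128 (array([ 445.1, -333.6]), array([24.7, 32.8]), 20.4) 0.1093
scan 0.03 150 (array([ 585.5, -365.8]), array([51.9, 63.3]), 75.3) 0.0365
scan 0.04 94 (array([ 586. , -363.6]), array([45.8, 63.8]), 87.5) 0.0483
sca
[... 994 characters left out ...]
.3, 64.1]), 17.5) 0.037
roller 0.044 220 (array([ 442.4, -335.9]), array([53.6, 64.6]), 17.3) 0.0531
roller 0.056 356 (array([ 443.6, -335.9]), array([52.2, 62.9]), 17.3) 0.0599
roller 0.075 416 (array([ 445. , -336.7]), array([27.1, 33.6]), 15.1) 0.1012
scan 0.03 390 (array([ 583.7, -368.3]), array([52.3, 64.7]), 75.6) 0.0353
scan 0.04 207 (array([ 584.7, -368.2]), array([33.5, 42.3]), 75.6) 0.0478
scan 0.056 243 (array([ 589.9, -374.6]), array([32.9, 18.4]), 43.7) 0.0791
scan 0.11 292 (array([ 584. , -368.9]), array([26.6, 29.3]), 75.3) 0.1219
carrier 756 (array([494.2, 294.4]), array([190.3, 338.4]), 48.3)
label 124 [0.443  0.2271 0.034 ] [-0.133 -0.263  0.956] 17.1 [0.1164 0.1088 0.0864]
```

View pics/c1.png

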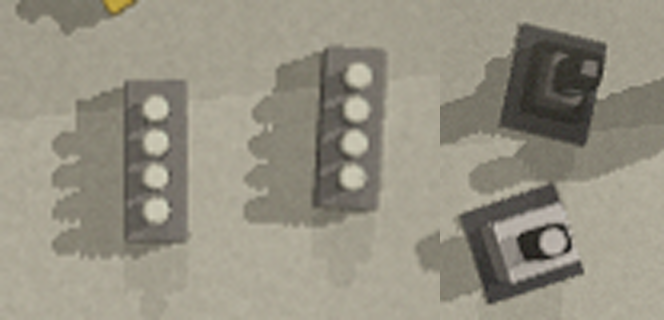

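The crop shows the grey racks lying along world x, the white-collared roller and the black scanner. Next I'll fit the carrier and work out the wrist angles.

```bash
cat >> h.py <<'E'
def pose():
    s=robot.state(); return np.array(s["tool_pos"]),R.from_euler("xyz",s["eef_rot"]),s
def down(psi,tilt=0,az=0):
    "tool x down (tilted by tilt towards azimuth az), tool y at azimuth psi (deg)"
    p=np.radians(psi); y=np.array([np.cos(p),np.sin(p),0]); x=np.array([0,0,-1.]); M=R.from_matrix(np.c_[x,y,np.cross(x,y)])
    a=np.radians(az); return R.from_rotvec(-np.radians(tilt)*np.array([-np.sin(a),np.cos(a),0]))*M
def rel(pos,Rt,P=None,Q=None):
    if P is None: P,Q,_=pose()
    return np.round(Q.inv().apply(np.array(pos)-P)*1000,1).tolist(),np.round((Q.inv()*Rt).as_rotvec(),3).tolist()
def psi():
    P,Q,s=pose(); y=Q.apply([0,1,0]); return np.degrees(np.arctan2(y[1],y[0]))
def show():
    P,Q,s=pose(); print("t",round(s["time_s"],2),"tcp",P.round(4),"psi",round(psi(),1),"x",Q.apply([1,0,0]).round(3),"F",np.round(s["contact_force"],1),"g",round(s["gripper_width"]*94,1),"q",np.round(s["joints"],2))
E
cat > c.py <<'E'
from h import *
from scipy.optimize import least_squares
show()
C=[]
for n in("top","scene"):
    w=cloud(n,np.load(f"{n}0.npy")); m=(np.hypot(w[...,0]-.5,w[...,1]-.3)<.2)&(w[...,2]>.032)&(w[...,2]<.046); P=w[m]
    def f(q):
        a=q[2]; d=P[:,:2]-q[:2]; u=abs(d@[np.cos(a),np.sin(a)]); v=abs(d@[-np.sin(a),np.cos(a)])
        x,y=u-.0775,v-.1325
        return np.where((x>0)&(y>0),np.hypot(x,y),np.where(x>0,x,np.where(y>0,y,np.minimum(-x,-y))))
    r=least_squares(f,[.51,.3,np.radians(48)],loss="soft_l1",f_scale=.003); print(n,len(P),r.x[:2].round(4),np.degrees(r.x[2]).round(2),np.median(abs(f(r.x))).round(4)); C.append(r.x)
c=np.mean(C,0); lab=np.array([.4425,.2272]); a=c[2]; d=lab-c[:2]
print("carrier",c.round(4),np.degrees(a),"label in carrier",d@[np.cos(a),np.sin(a)],d@[-np.sin(a),np.cos(a)])
for nm,q,ps in(("roller",(.4447,-.3348,.188),(17.5,-162.5)),): 
    for k in ps: print(nm,k,rel(q,down(k)))
E
python3 c.py
```

```text
t 0.6 tcp [0.2301 0.527  0.2275] psi 66.4 x [ 0.  0. -1.] F [-0.5  0.   0.3] g 94.0 q [ 1.04  0.28  1.5   0.    1.36 -0.12]
top 1054 [0.5062 0.3034] 47.64 0.0035
scene 871 [0.5038 0.3009] 48.08 0.0026
carrier [0.505  0.3022 0.8353] 47.8596355975126 label in carrier -0.09754348113653948 -0.003925252183755162
roller 17.5 ([39.4, -703.9, 541.5], [0.854, -0.0, -0.0])
roller -162.5 ([39.4, -703.9, 541.5], [-2.288, 0.0, -0.0])
```

Emit:
drive_tool(
  increments=[
    [[2,-35,27,0.06,0,0,94],[4,-70,54,0.13,0,0,94],[6,-106,81,0.2,0,0,94],[8,-141,108,0.28,0,0,94],[10,-176,135,0.36,0,0,94],[12,-211,162,0.44,0,0,94],[14,-246,190,0.53,0,0,94],[16,-282,217,0.62,0,0,94],[18,-317,244,0.74,0,0,94],[20,-352,271,0.854,0,0,94]],
  ],
)

```text
time_s: 1.6
tool_pos: [0.3378, 0.0943, 0.2078]
eef_rot: [1.418, 1.569, 0.148]
contact_force: [0.0, -0.9, -1.5]
gripper_width: 1.002
```

```bash
python3 -c "
from h import *
show(); print(rel((.4447,-.3348,.188),down(17.5)))"
```

```text
t 1.6 tcp [0.3378 0.0943 0.2078] psi 17.2 x [ 0.002  0.    -1.   ] F [ 0.  -0.9 -1.5] g 94.1 q [ 0.07 -0.06  1.95  0.    1.25 -0.23]
([19.9, -24.9, 441.5], [-0.005, 0.0, -0.002])
```

Emit:
drive_tool(
  increments=[
    [[2,-2,48,0,0,0,94],[4,-5,96,0,0,0,94],[6,-8,144,0,0,0,94],[8,-11,192,0,0,0,94],[10,-14,240,0,0,0,94],[12,-16,288,0,0,0,94],[14,-19,336,0,0,0,94],[16,-21,384,0,0,0,94],[18,-23,420,0,0,0,94],[20,-25,442,-0.005,0,-0.002,94]],
  ],
)

```text
time_s: 2.6
tool_pos: [0.4471, -0.3365, 0.1871]
eef_rot: [-0.959, 1.569, -2.222]
contact_force: [1.0, 0.7, 1.0]
gripper_width: 0.998
```

```bash
cat > b.py <<'E'
from h import *
show(); print(rel((.4447,-.3348,.088),down(17.5)))
p,d=grab("top"); w=cloud("top",d)
for nm,c in(("rack1",(0.467,-.004)),("rack2",(0.487,-.14))):
    m=(np.hypot(w[...,0]-c[0],w[...,1]-c[1])<.09)&(w[...,2]>.02)&(w[...,2]<.04); print(nm,cv2.minAreaRect((w[m][:,:2]*1000).astype(np.float32)))
p,d=grab("scene"); cv2.imwrite("pics/c2.png",cv2.resize(p[180:360,80:280],(800,600)[:2] if 0 else (660,594),interpolation=2))
E
python3 b.py
```

```text
t 2.6 tcp [ 0.4471 -0.3365  0.1871] psi 17.7 x [-0.001 -0.002 -1.   ] F [1.  0.7 1. ] g 93.9 q [-0.77  0.28  1.6  -0.    1.26 -1.08]
([99.1, -1.6, -2.5], [0.003, 0.001, 0.002])
rack1 ((466.39404296875, -3.8908729553222656), (41.71240234375, 110.9014663696289), 89.09769439697266)
rack2 ((486.9145202636719, -140.0153045654297), (44.350135803222656, 112.12419128417969), 85.58128356933594)
```

View pics/c2.png

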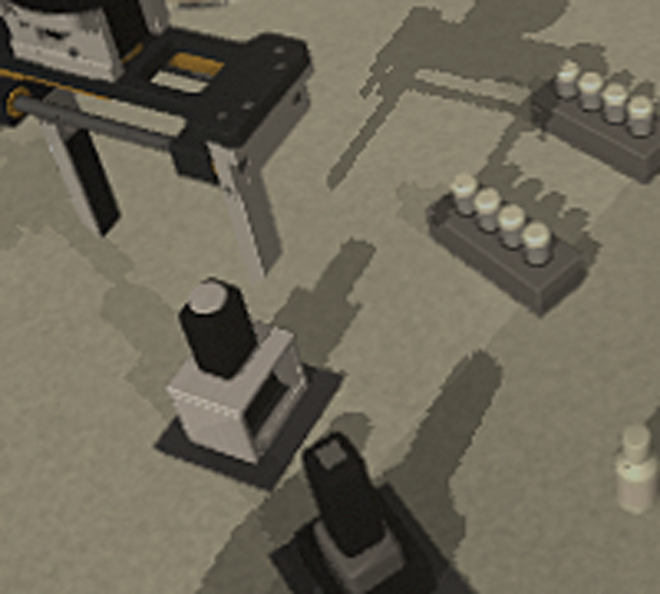

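The jaws are centred over the roller, with the scanner clear beside it. I'll descend and grip.

Emit:
drive_tool(
  increments=[
    [[15,-2,-2,0,0,0,70],[35,-2,-2,0,0,0,70],[55,-2,-2,0,0,0,70],[75,-2,-2,0,0,0,70],[90,-2,-2,0,0,0,70],[97,-2,-2,0,0,0,70],[99,-2,-2,0,0,0,70],[99,-2,-2,0,0,0,40],[99,-2,-2,0,0,0,20],[99,-2,-2,0,0,0,15]],
  ],
  force=35,
)

```text
time_s: 3.7
tool_pos: [0.4442, -0.3323, 0.0893]
eef_rot: [-0.707, 1.569, -1.968]
contact_force: [0.2, 0.1, 0.1]
gripper_width: 0.526
```

Emit:
drive_tool(
  increments=[
    [[0,0,0,0,0,0,15],[0,0,0,0,0,0,15],[0,0,0,0,0,0,15],[0,0,0,0,0,0,15],[0,0,0,0,0,0,15],[-1,0,0,0,0,0,15],[-3,0,0,0,0,0,15],[-6,0,0,0,0,0,15],[-10,0,0,0,0,0,15],[-14,0,0,0,0,0,15]],
  ],
)

```text
time_s: 4.7
tool_pos: [0.4439, -0.3319, 0.1026]
eef_rot: [-1.702, 1.569, -2.963]
contact_force: [0.8, -0.9, -2.4]
gripper_width: 0.271
```

```bash
python3 -c "
from h import *
show(); print(rel((.4447,-.3348,.188),down(17.5)))"
```

```text
t 4.7 tcp [ 0.4439 -0.3319  0.1026] psi 17.8 x [-0.002 -0.    -1.   ] F [ 0.8 -0.9 -2.4] g 25.5 q [-0.77  0.34  1.74 -0.    1.06 -1.08]
([-85.4, -0.3, 3.0], [0.005, -0.0, 0.002])
```

```bash
python3 -c "
from h import *
print(rel((.4524,-.1379,.175),down(-4.7)),rel((.4524,-.1379,.175),down(-4.7),Q=down(-4.7),P=np.array([.487,-.1407,.175])))"
```

```text
([-72.4, 67.1, -182.1], [0.392, 0.0, 0.002]) ([0.0, -34.7, 0.0], [0.0, 0.0, 0.0])
```

Emit:
drive_tool(
  increments=[
    [[-15,0,0,0,0,0,15],[-40,0,0,0,0,0,15],[-65,0,0,0,0,0,15],[-78,8,-21,0.05,0,0,15],[-78,19,-51,0.11,0,0,15],[-78,31,-84,0.18,0,0,15],[-78,43,-117,0.25,0,0,15],[-78,54,-147,0.32,0,0,15],[-76,63,-171,0.37,0,0,15],[-72,67,-182,0.392,0,0,15]],
  ],
)

```text
time_s: 5.7
tool_pos: [0.4521, -0.1358, 0.1749]
eef_rot: [-1.693, 1.57, 2.938]
contact_force: [0.4, -0.6, -2.8]
gripper_width: 0.277
```

```bash
python3 -c "
from h import *
show(); print(rel((.4524,-.1379,.1396),down(-4.7)))
p,d=grab('scene'); cv2.imwrite('pics/c3.png',cv2.resize(p[100:300,140:360],(660,600),interpolation=2))"
```

```text
t 5.7 tcp [ 0.4521 -0.1358  0.1749] psi -4.7 x [-0.001  0.    -1.   ] F [ 0.4 -0.6 -2.8] g 26.0 q [-0.44  0.16  1.8  -0.    1.18 -0.36]
([35.3, 0.5, 2.1], [0.0, -0.0, 0.001])
```

View pics/c3.png

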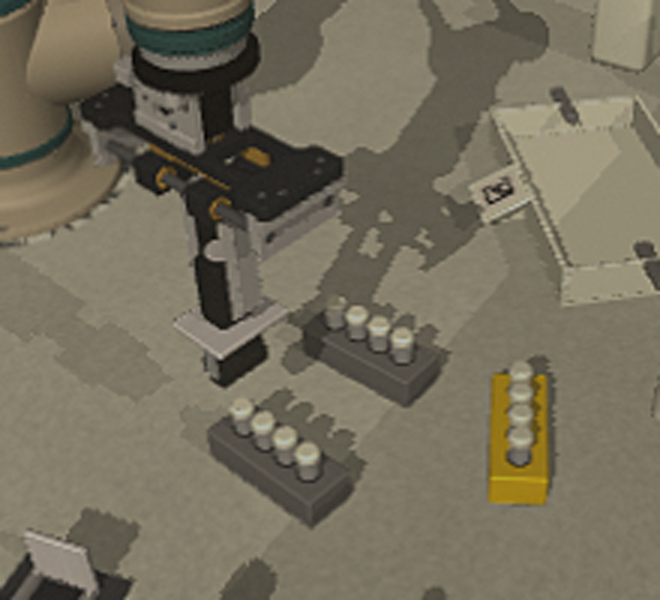

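The roller hangs upright near the near-end cap, and both grey racks are in place. I'll do a gentle first pass.

Emit:
drive_tool(
  increments=[
    [[15,0,1,0,0,0,15],[26,0,2,0,0,0,15],[32,0,2,0,0,0,15],[35,0,2,0,0,0,15],[37,6,2,0,0,0,15],[37,13,2,0,0,0,15],[37,20,2,0,0,0,15],[37,27,2,0,0,0,15],[37,34,2,0,0,0,15],[37,41,2,0,0,0,15]],
  ],
)

```text
time_s: 6.75
tool_pos: [0.4937, -0.1438, 0.1374]
eef_rot: [-0.828, 1.569, -2.481]
contact_force: [-0.6, 0.1, 2.0]
gripper_width: 0.271
```

Emit:
drive_tool(
  increments=[
    [[0,7,0,0,0,0,15],[0,14,0,0,0,0,15],[0,21,0,0,0,0,15],[0,28,0,0,0,0,15],[2,28,0,0,0,0,15],[2,21,0,0,0,0,15],[2,14,0,0,0,0,15],[2,7,0,0,0,0,15],[2,0,0,0,0,0,15],[2,-7,0,0,0,0,15]],
  ],
)

```text
time_s: 7.75
tool_pos: [0.4847, -0.1428, 0.1354]
eef_rot: [-1.251, 1.568, -2.904]
contact_force: [2.5, 0.3, 4.4]
gripper_width: 0.28
```

```bash
python3 -c "
from h import *
show()
p,d=grab('scene'); cv2.imwrite('pics/c4.png',cv2.resize(p[160:290,170:310],(640,594),interpolation=2))"
```

```text
t 7.75 tcp [ 0.4847 -0.1428  0.1354] psi -4.7 x [-0.002 -0.001 -1.   ] F [2.5 0.3 4.4] g 26.3 q [-0.42  0.25  1.79 -0.    1.1  -0.34]
```

View pics/c4.png

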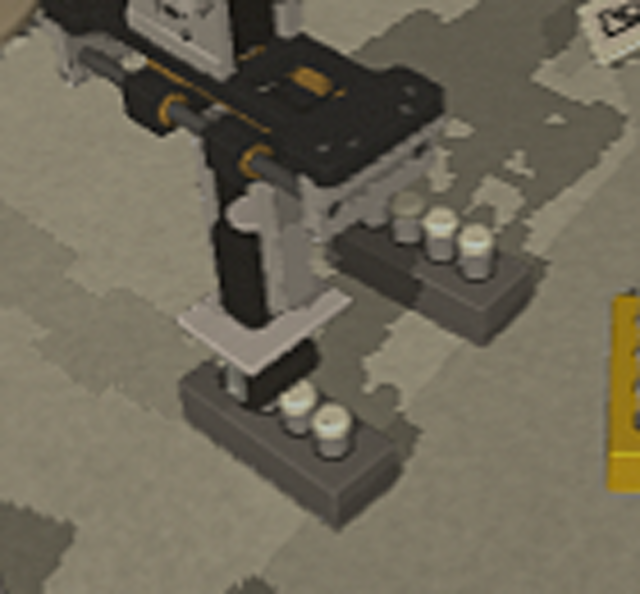

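Emit:
drive_tool(
  increments=[
    [[0,-8,0,0,0,0,15],[0,-16,0,0,0,0,15],[0,-24,0,0,0,0,15],[0,-32,0,0,0,0,15],[0,-35,0,0,0,0,15],[2,-35,0,0,0,0,15],[2,-27,0,0,0,0,15],[2,-19,0,0,0,0,15],[2,-11,0,0,0,0,15],[2,-3,0,0,0,0,15]],
  ],
)

```text
time_s: 8.8
tool_pos: [0.4819, -0.1426, 0.1336]
eef_rot: [-1.383, 1.567, -3.035]
contact_force: [1.1, 0.0, 8.4]
gripper_width: 0.271
```

Emit:
drive_tool(
  increments=[
    [[0,8,0,0,0,0,15],[0,16,0,0,0,0,15],[0,24,0,0,0,0,15],[0,32,0,0,0,0,15],[0,38,0,0,0,0,15],[2,38,0,0,0,0,15],[2,32,0,0,0,0,15],[2,24,0,0,0,0,15],[2,16,0,0,0,0,15],[2,8,0,0,0,0,15]],
  ],
)

```text
time_s: 9.8
tool_pos: [0.4914, -0.1434, 0.1324]
eef_rot: [0.872, 1.569, -0.781]
contact_force: [1.4, 1.2, 9.5]
gripper_width: 0.278
```

Emit:
drive_tool(
  increments=[
    [[0,-8,0,0,0,0,15],[0,-16,0,0,0,0,15],[0,-24,0,0,0,0,15],[0,-32,0,0,0,0,15],[0,-39,0,0,0,0,15],[0,-45,0,0,0,0,15],[0,-45,0,0,0,0,15],[-15,-45,0,0,0,0,15],[-30,-45,0,0,0,0,15],[-40,-45,0,0,0,0,15]],
  ],
)

```text
time_s: 10.8
tool_pos: [0.4442, -0.1389, 0.1707]
eef_rot: [-1.694, 1.565, 2.936]
contact_force: [0.1, -0.2, -2.8]
gripper_width: 0.275
```

```bash
cat > b.py <<'E'
from h import *
import sys
from scipy import ndimage
show()
tag=sys.argv[1]
p,d=grab("scene"); w=cloud("scene",d)
W2=[("scene",w)]; pt,dt=grab("top"); W2.append(("top",cloud("top",dt)))
for cen in eval(sys.argv[2]):
  for n,w in W2:
    m=(np.hypot(w[...,0]-cen[0],w[...,1]-cen[1])<.07)&(w[...,2]>.02)&(w[...,2]<.04); 
    if m.sum()>50:
        r=cv2.minAreaRect((w[m][:,:2]*1000).astype(np.float32)); print(n,cen,np.round(r[0],1),np.round(r[1],1),round(r[2],1),"blockz",np.median(w[m][:,2]).round(4))
    m=(np.hypot(w[...,0]-cen[0],w[...,1]-cen[1])<.07)&(w[...,2]>.046)&(w[...,2]<.066)
    l,k=ndimage.label(m)
    for i in range(1,k+1):
        q=w[l==i]
        if len(q)>15: print("  cap",n,q.mean(0).round(3)[:2],"z",np.percentile(q[:,2],[50,75,90]).round(4),len(q))
x=[int(v) for v in sys.argv[3].split(",")]
cv2.imwrite(f"pics/{tag}.png",cv2.resize(p[x[0]:x[1],x[2]:x[3]],None,fx=590/(x[1]-x[0]),fy=590/(x[1]-x[0]),interpolation=2))
E
python3 b.py c5 "[(.487,-.141),(.466,-.005)]" 170,270,190,320
```

```text
t 10.8 tcp [ 0.4442 -0.1389  0.1707] psi -4.7 x [-0.006  0.001 -1.   ] F [ 0.1 -0.2 -2.8] g 25.9 q [-0.45  0.16  1.81 -0.    1.18 -0.37]
scene (0.487, -0.141) [ 486.6 -141.8] [ 45.  113.4] 86.3 blockz 0.0288
  cap scene [ 0.453 -0.14 ] z [0.0507 0.0513 0.0525] 38
  cap scene [ 0.475 -0.141] z [0.0503 0.051  0.0516] 46
  cap scene [ 0.498 -0.143] z [0.0503 0.0512 0.0518] 49
  cap scene [ 0.522 -0.145] z [0.0509 0.0515 0.0525] 44
scene (0.466, -0.005) [466.5  -6.8] [112.5  44.4] 0.5 blockz 0.0288
  cap scene [ 0.444 -0.007] z [0.0529 0.0542 0.0551] 80
  cap scene [ 0.479 -0.007] z [0.0536 0.0553 0.0559] 42
  cap scene [ 0.502 -0.007] z [0.0538 0.055  0.0561] 45
top (0.466, -0.005) [466.4  -3.9] [ 41.7 110.8] 89.1 blockz 0.0315
  cap top [ 0.501 -0.005] z [0.0567 0.0587 0.0616] 38
  cap top [ 0.478 -0.005] z [0.0566 0.0584 0.0601] 32
  cap top [ 0.455 -0.004] z [0.0565 0.0583 0.0595] 35
  cap top [ 0.432 -0.004] z [0.0555 0.0583 0.0595] 32
```

View pics/c5.png

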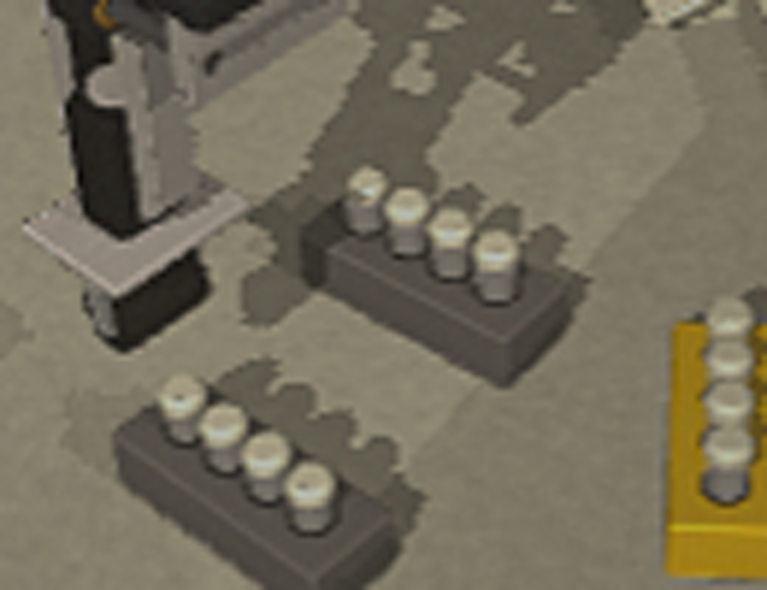

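Rack 2's caps now stand 22 mm above its block, so they are home, and rack 1's are still about 3.5 mm proud. Rack 1 is next.

```bash
python3 -c "
from h import *
show(); print(rel((.4322,-.0042,.175),down(-0.4)))"
```

```text
t 10.9 tcp [ 0.4455 -0.1395  0.1714] psi -4.7 x [-0.002 -0.    -1.   ] F [ 0.3 -0.4 -2.8] g 25.7 q [-0.45  0.16  1.81 -0.    1.17 -0.37]
([-3.6, -24.4, -133.7], [-0.075, 0.0, 0.002])
```

Emit:
drive_tool(
  increments=[
    [[-4,-2,-8,-0.01,0,0,15],[-4,-5,-25,-0.02,0,0,15],[-4,-8,-44,-0.03,0,0,15],[-4,-12,-66,-0.04,0,0,15],[-4,-16,-88,-0.05,0,0,15],[-4,-20,-108,-0.06,0,0,15],[-4,-22,-122,-0.07,0,0,15],[-4,-24,-131,-0.075,0,0,15],[-4,-24,-134,-0.075,0,0.002,15],[-4,-24,-134,-0.075,0,0.002,15]],
  ],
)

```text
time_s: 11.9
tool_pos: [0.4328, -0.0039, 0.175]
eef_rot: [-0.642, 1.57, -2.219]
contact_force: [0.2, 0.0, -2.9]
gripper_width: 0.275
```

```bash
python3 -c "
from h import *
show(); print(rel((.4322,-.0042,.1375),down(-0.4)))"
```

```text
t 11.9 tcp [ 0.4328 -0.0039  0.175 ] psi -0.4 x [-0.001 -0.001 -1.   ] F [ 0.2  0.  -2.9] g 25.9 q [-0.17  0.1   1.87 -0.    1.17 -0.16]
([37.5, -0.6, 0.3], [0.001, 0.001, 0.001])
```

Emit:
drive_tool(
  increments=[
    [[15,0,0,0,0,0,15],[26,0,0,0,0,0,15],[32,0,0,0,0,0,15],[35,0,0,0,0,0,15],[37,6,0,0,0,0,15],[37,13,0,0,0,0,15],[37,20,0,0,0,0,15],[37,27,0,0,0,0,15],[37,34,0,0,0,0,15],[37,41,0,0,0,0,15]],
  ],
)

```text
time_s: 12.9
tool_pos: [0.4752, -0.0046, 0.1385]
eef_rot: [0.694, 1.569, -0.883]
contact_force: [-0.3, -1.5, 0.9]
gripper_width: 0.276
```

Emit:
drive_tool(
  increments=[
    [[0,7,0,0,0,0,15],[0,14,0,0,0,0,15],[0,21,0,0,0,0,15],[0,28,0,0,0,0,15],[2,28,0,0,0,0,15],[2,21,0,0,0,0,15],[2,14,0,0,0,0,15],[2,7,0,0,0,0,15],[2,0,0,0,0,0,15],[2,-7,0,0,0,0,15]],
  ],
)

```text
time_s: 13.9
tool_pos: [0.4659, -0.0043, 0.1364]
eef_rot: [-0.697, 1.57, -2.275]
contact_force: [2.8, 0.2, 1.7]
gripper_width: 0.277
```

Emit:
drive_tool(
  increments=[
    [[0,-8,0,0,0,0,15],[0,-16,0,0,0,0,15],[0,-24,0,0,0,0,15],[0,-32,0,0,0,0,15],[0,-35,0,0,0,0,15],[2,-35,0,0,0,0,15],[2,-27,0,0,0,0,15],[2,-19,0,0,0,0,15],[2,-11,0,0,0,0,15],[2,-3,0,0,0,0,15]],
  ],
)

```text
time_s: 14.9
tool_pos: [0.4642, -0.0043, 0.1345]
eef_rot: [-0.612, 1.57, -2.189]
contact_force: [1.2, -0.2, 5.6]
gripper_width: 0.271
```

Emit:
drive_tool(
  increments=[
    [[0,8,0,0,0,0,15],[0,16,0,0,0,0,15],[0,24,0,0,0,0,15],[0,32,0,0,0,0,15],[0,38,0,0,0,0,15],[2,38,0,0,0,0,15],[2,32,0,0,0,0,15],[2,24,0,0,0,0,15],[2,16,0,0,0,0,15],[2,8,0,0,0,0,15]],
  ],
)

```text
time_s: 15.9
tool_pos: [0.4735, -0.0045, 0.1333]
eef_rot: [1.405, 1.567, -0.173]
contact_force: [0.3, 0.3, 8.9]
gripper_width: 0.276
```

Emit:
drive_tool(
  increments=[
    [[0,-8,0,0,0,0,15],[0,-16,0,0,0,0,15],[0,-24,0,0,0,0,15],[0,-32,0,0,0,0,15],[0,-39,0,0,0,0,15],[0,-45,0,0,0,0,15],[0,-45,0,0,0,0,15],[-20,-45,0,0,0,0,15],[-40,-45,0,0,0,0,15],[-55,-45,0,0,0,0,15]],
  ],
)

```text
time_s: 16.9
tool_pos: [0.4256, -0.0039, 0.1868]
eef_rot: [-1.5, 1.567, -3.078]
contact_force: [0.3, 1.2, -3.5]
gripper_width: 0.277
```

```bash
python3 b.py c6 "[(.487,-.141),(.466,-.005)]" 130,270,180,350; python3 -c "
from h import *
print(rel((.4440,-.3321,.188),down(17.8)))"
```

```text
t 16.9 tcp [ 0.4256 -0.0039  0.1868] psi -0.4 x [-0.004 -0.    -1.   ] F [ 0.3  1.2 -3.5] g 26.0 q [-0.17  0.08  1.86 -0.    1.2  -0.17]
scene (0.487, -0.141) [ 486.3 -141.8] [ 45.7 112.1] 85.5 blockz 0.0289
  cap scene [ 0.453 -0.14 ] z [0.05   0.0511 0.0524] 43
  cap scene [ 0.475 -0.141] z [0.0502 0.0514 0.0522] 49
  cap scene [ 0.499 -0.143] z [0.0498 0.0514 0.052 ] 53
  cap scene [ 0.522 -0.145] z [0.0506 0.0517 0.0522] 45
top (0.487, -0.141) [ 486.9 -140.1] [ 44.8 112. ] 85.4 blockz 0.0317
  cap top [ 0.521 -0.143] z [0.0526 0.0541 0.0553] 38
  cap top [ 0.498 -0.141] z [0.053  0.0544 0.0558] 36
  cap top [ 0.475 -0.139] z [0.0538 0.055  0.056 ] 38
  cap top [ 0.452 -0.137] z [0.0526 0.0544 0.0556] 36
scene (0.466, -0.005) [465.9  -6.1] [ 45.7 112.3] 88.7 blockz 0.0289
  cap scene [ 0.433 -0.006] z [0.0506 0.0514 0.0522] 36
  cap scene [ 0.456 -0.007] z [0.0501 0.0512 0.0518] 37
  cap scene [ 0.479 -0.007] z [0.0498 0.0519 0.0523] 40
  cap scene [ 0.502 -0.007] z [0.0501 0.0507 0.0521] 36
top (0.466, -0.005) [489.7  -1.5] [36.1 14. ] 89.0 blockz 0.0319
([0.0, 19.2, 327.8], [-0.318, 0.001, -0.0])
```

All caps on both racks are home. Now I'll return the roller to its stand.

Emit:
drive_tool(
  increments=[
    [[0,1,12,-0.01,0,0,15],[0,3,45,-0.04,0,0,15],[0,5,85,-0.08,0,0,15],[0,7,125,-0.12,0,0,15],[0,10,165,-0.16,0,0,15],[0,12,205,-0.2,0,0,15],[0,14,245,-0.24,0,0,15],[0,16,285,-0.28,0,0,15],[0,18,316,-0.31,0,0,15],[0,19,328,-0.318,0,0,15]],
  ],
)

```text
time_s: 18.0
tool_pos: [0.4428, -0.3344, 0.185]
eef_rot: [-2.22, 1.568, 2.801]
contact_force: [0.4, 0.6, -2.9]
gripper_width: 0.277
```

```bash
python3 -c "
from h import *
grab('top'); show(); print(rel((.4440,-.3321,.118),down(17.8)))"
```

```text
t 18.05 tcp [ 0.4431 -0.3349  0.1852] psi 17.7 x [-0.003  0.    -1.   ] F [ 0.3 -1.  -1.6] g 26.4 q [-0.77  0.27  1.61 -0.    1.25 -1.08]
([67.2, 1.8, -2.4], [-0.002, -0.001, 0.002])
```

Emit:
drive_tool(
  increments=[
    [[0,2,-2,0,0,0.002,15],[5,2,-2,0,0,0.002,15],[15,2,-2,0,0,0.002,15],[25,2,-2,0,0,0.002,15],[32,2,-2,0,0,0.002,15],[40,2,-2,0,0,0.002,15],[48,2,-2,0,0,0.002,15],[55,2,-2,0,0,0.002,15],[62,2,-2,0,0,0.002,15],[67,2,-2,0,0,0.002,15]],
  ],
)

```text
time_s: 19.05
tool_pos: [0.4451, -0.3297, 0.1198]
eef_rot: [1.496, 1.569, 0.236]
contact_force: [-0.7, 1.1, -2.4]
gripper_width: 0.275
```

```bash
python3 -c "
from h import *
show(); print(rel((.4440,-.3321,.088),down(17.8)))"
```

```text
t 19.05 tcp [ 0.4451 -0.3297  0.1198] psi 17.8 x [ 0.002  0.    -1.   ] F [-0.7  1.1 -2.4] g 25.9 q [-0.76  0.33  1.72  0.    1.1  -1.08]
([31.8, -1.8, 2.0], [0.0, 0.0, -0.002])
```

Emit:
drive_tool(
  increments=[
    [[5,-1,1,0,0,-0.001,15],[11,-1,1,0,0,-0.001,15],[17,-1,1,0,0,-0.001,15],[22,-1,1,0,0,-0.001,15],[26,-1,1,0,0,-0.001,15],[29,-1,1,0,0,-0.001,15],[31,-1,1,0,0,-0.001,15],[31,-1,1,0,0,-0.001,15],[31,-1,1,0,0,-0.001,15],[31,-1,1,0,0,-0.001,15]],
  ],
)

```text
time_s: 20.05
tool_pos: [0.4448, -0.3311, 0.0897]
eef_rot: [0.818, 1.569, -0.442]
contact_force: [0.4, 0.9, -1.9]
gripper_width: 0.272
```

```bash
python3 b.py c7 "[]" 180,330,80,280
```

```text
t 20.05 tcp [ 0.4448 -0.3311  0.0897] psi 17.8 x [ 0.001 -0.001 -1.   ] F [ 0.4  0.9 -1.9] g 25.6 q [-0.77  0.36  1.76  0.    1.03 -1.08]
```

View pics/c7.png

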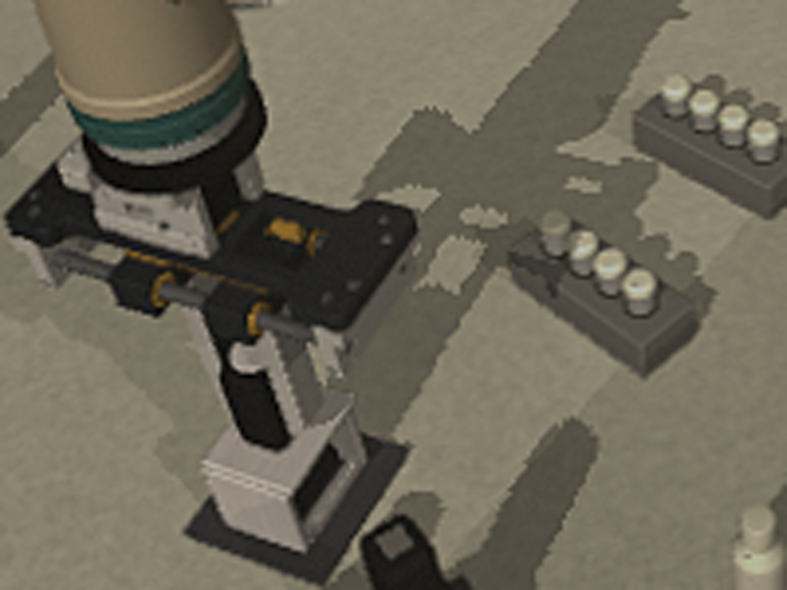

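The roller sits in its stand with the collar at the rim. I'll lower it 1 mm more, release, and go up.

Emit:
drive_tool(
  increments=[
    [[1,0,0,0,0,0,15],[2,0,0,0,0,0,26],[2,0,0,0,0,0,34],[2,0,0,0,0,0,45],[2,0,0,0,0,0,60],[2,0,0,0,0,0,70],[-20,0,0,0,0,0,70],[-50,0,0,0,0,0,70],[-80,0,0,0,0,0,80],[-110,0,0,0,0,0,94]],
  ],
)

```text
time_s: 21.15
tool_pos: [0.4443, -0.3309, 0.2005]
eef_rot: [1.16, 1.57, -0.099]
contact_force: [0.6, 0.1, 0.5]
gripper_width: 0.877
```

```bash
python3 b.py c8 "[(.487,-.141),(.466,-.005)]" 140,330,80,330;  python3 -c "
from h import *
p,d=grab('scene');w=cloud('scene',d)
m=(np.hypot(w[...,0]-.4447,w[...,1]+.335)<.04)&(w[...,2]>.05)&(w[...,2]<.075);print('collar',cv2.minAreaRect((w[m][:,:2]*1000).astype(np.float32)),np.percentile(w[m][:,2],[50,90]))
print(rel((.4866,-.1408,.12),down(-94.7)),rel((.4866,-.1408,.12),down(85.3)))"
```

```text
t 21.15 tcp [ 0.4443 -0.3309  0.2005] psi 17.8 x [ 0.001 -0.    -1.   ] F [0.6 0.1 0.5] g 82.4 q [-0.77  0.26  1.6   0.    1.28 -1.08]
scene (0.487, -0.141) [ 485.9 -141.4] [ 45.3 114.1] 85.7 blockz 0.0289
  cap scene [ 0.453 -0.14 ] z [0.0502 0.051  0.0521] 43
  cap scene [ 0.475 -0.141] z [0.0503 0.0514 0.0521] 46
  cap scene [ 0.498 -0.143] z [0.0501 0.0513 0.0523] 49
  cap scene [ 0.522 -0.145] z [0.0504 0.0514 0.0523] 46
top (0.487, -0.141) [ 487.  -139.9] [ 44.2 112.3] 85.4 blockz 0.0314
  cap top [ 0.521 -0.143] z [0.0531 0.0552 0.0561] 38
  cap top [ 0.498 -0.141] z [0.0532 0.0546 0.0556] 36
  cap top [ 0.476 -0.139] z [0.0531 0.0549 0.0572] 36
  cap top [ 0.452 -0.137] z [0.0535 0.055  0.0572] 37
scene (0.466, -0.005) [466.3  -6.1] [113.8  46.3] 0.2 blockz 0.0289
  cap scene [ 0.433 -0.006] z [0.0502 0.0513 0.0521] 38
  cap scene [ 0.455 -0.006] z [0.0505 0.0518 0.0524] 34
  cap scene [ 0.478 -0.006] z [0.05   0.0514 0.0523] 37
  cap scene [ 0.502 -0.007] z [0.0507 0.0517 0.0525] 33
top (0.466, -0.005) [466.5  -3.9] [ 41.8 111.1] 89.1 blockz 0.0313
  cap top [ 0.501 -0.004] z [0.0527 0.0541 0.0562] 36
  cap top [ 0.478 -0.005] z [0.0526 0.0557 0.0573] 31
  cap top [ 0.455 -0.004] z [0.0531 0.0544 0.0577] 36
  cap top [ 0.432 -0.004] z [0.0532 0.0551 0.0564] 32
collar ((445.1633605957031, -334.8411560058594), (54.53021240234375, 64.45378875732422), 18.532960891723633) [0.05676342 0.06665868]
([80.9, 97.4, -169.6], [1.964, 0.0, -0.007]) ([80.9, 97.4, -169.6], [-1.178, 0.006, 0.0])
```

Emit:
drive_tool(
  increments=[
    [[0,5,-10,-0.1,0,0,94],[0,16,-28,-0.24,0,0,94],[0,28,-50,-0.38,0,0,94],[5,42,-74,-0.52,0,0,94],[15,57,-100,-0.66,0,0,94],[30,72,-125,-0.8,0,0,94],[48,84,-147,-0.92,0,0,94],[65,92,-161,-1.04,0,0,94],[77,97,-168,-1.14,0,0,94],[81,97,-169,-1.178,0.006,0,94]],
  ],
)

```text
time_s: 22.3
tool_pos: [0.4831, -0.1381, 0.1154]
eef_rot: [2.619, 1.56, 2.542]
contact_force: [0.0, -0.8, 0.3]
gripper_width: 0.996
```

```bash
python3 -c "
from h import *
show(); print(rel((.4866,-.1408,.026),down(85.3)))"
```

```text
t 22.3 tcp [ 0.4831 -0.1381  0.1154] psi 85.6 x [-0.009  0.006 -1.   ] F [ 0.  -0.8  0.3] g 93.6 q [-0.42  0.27  1.82  0.    1.06 -1.91]
([89.4, -2.9, 4.6], [0.005, -0.009, -0.005])
```

Emit:
drive_tool(
  increments=[
    [[10,-1,2,0,-0.004,-0.002,94],[25,-2,3,0,-0.006,-0.003,94],[42,-2,3,0,-0.006,-0.003,94],[60,-2,3,0,-0.006,-0.003,94],[76,-2,3,0,-0.006,-0.003,94],[86,-2,3,0,-0.006,-0.003,94],[89,-2,3,0,-0.006,-0.003,94],[89,-2,3,0,-0.006,-0.003,94],[89,-2,3,0,-0.006,-0.003,60],[89,-2,3,0,-0.006,-0.003,34]],
  ],
  force=25,
)

```text
time_s: 23.3
tool_pos: [0.4883, -0.1426, 0.0301]
eef_rot: [-0.153, 1.567, -0.235]
contact_force: [-0.1, -0.4, -0.4]
gripper_width: 0.867
```

Emit:
drive_tool(
  increments=[
    [[0,0,0,0,0,0,34],[0,0,0,0,0,0,34],[0,0,0,0,0,0,34],[0,0,0,0,0,0,34],[-3,0,0,0,0,0,34],[-10,0,0,0,0,0,34],[-30,0,0,0,0,0,34],[-55,0,0,0,0,0,34],[-78,0,0,0,0,0,34],[-90,0,0,0,0,0,34]],
  ],
)

```text
time_s: 24.3
tool_pos: [0.4881, -0.1427, 0.1213]
eef_rot: [-0.236, 1.566, -0.318]
contact_force: [-0.3, -0.1, -4.5]
gripper_width: 0.469
```

```bash
cat >> h.py <<'E'
C0=np.array([.505,.3022]); CA=np.radians(47.86)
def car(u,v): return C0+u*np.array([np.cos(CA),np.sin(CA)])+v*np.array([-np.sin(CA),np.cos(CA)])
E
python3 -c "
from h import *
show(); q=car(0,-.05); print(q,rel((*q,.14),down(137.9)))
p,d=grab('scene'); cv2.imwrite('pics/c9.png',cv2.resize(p[80:290,140:420],(784,588),interpolation=2))"
```

```text
t 24.3 tcp [ 0.4881 -0.1427  0.1213] psi 85.3 x [ 0.005 -0.001 -1.   ] F [-0.3 -0.1 -4.5] g 44.0 q [-0.42  0.26  1.81  0.    1.06 -1.91]
[0.54207538 0.26865278] ([-19.1, 414.3, 20.4], [-0.918, 0.004, 0.003])
```

View pics/c9.png

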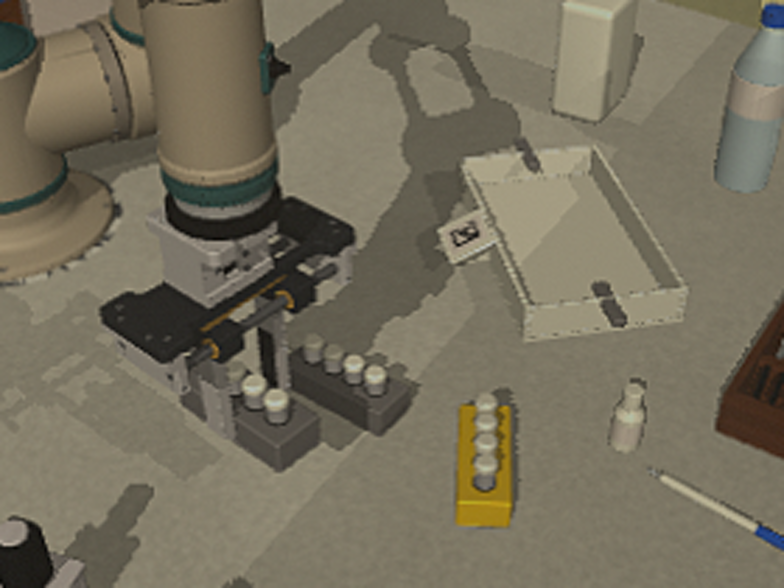

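The rack is held level at 44 mm opening and the carrier is clear. I'll move it over the carrier.

Emit:
drive_tool(
  increments=[
    [[-8,12,0,-0.03,0,0,34],[-15,40,2,-0.1,0,0,34],[-19,80,4,-0.2,0,0,34],[-19,125,6,-0.3,0,0,34],[-19,175,8,-0.4,0,0,34],[-19,225,11,-0.5,0,0,34],[-19,275,13,-0.6,0,0,34],[-19,325,16,-0.71,0,0,34],[-19,370,18,-0.82,0,0,34],[-19,400,20,-0.9,0.004,0.003,34]],
  ],
)

```text
time_s: 25.35
tool_pos: [0.5383, 0.2588, 0.137]
eef_rot: [1.992, 1.565, 2.818]
contact_force: [-0.2, -0.8, -4.9]
gripper_width: 0.467
```

```bash
python3 -c "
from h import *
grab('top'); show(); q=car(0,-.05); print(rel((*q,.0365),down(137.9)))"
```

```text
t 25.4 tcp [0.5397 0.263  0.137 ] psi 137.4 x [-0.003  0.007 -1.   ] F [ 1.5  4.8 -4.7] g 43.8 q [ 0.33  0.38  1.59  0.01  1.18 -2.07]
([100.6, 1.3, 5.5], [-0.008, 0.003, -0.007])
```

Emit:
drive_tool(
  increments=[
    [[0,1,4,0,0,0,34],[0,1,4,0,0,0,34],[10,1,4,0,0,0,34],[20,1,4,0,0,0,34],[30,1,4,0,0,0,34],[40,1,4,0,0,0,34],[48,1,4,0,0,0,34],[50,1,4,0,0,0,34],[50,1,4,0,0,0,34],[50,1,4,0,0,0,34]],
  ],
)

```text
time_s: 26.4
tool_pos: [0.5423, 0.2585, 0.0888]
eef_rot: [1.606, 1.569, 2.424]
contact_force: [-0.4, 0.4, -4.5]
gripper_width: 0.465
```

```bash
python3 -c "
from h import *
show(); q=car(0,-.05); print(rel((*q,.0365),down(137.9)))
p,d=grab('top'); cv2.imwrite('pics/c10.png',cv2.resize(p[150:290,110:320],(780,520),interpolation=2))"
```

```text
t 26.4 tcp [0.5423 0.2585 0.0888] psi 136.9 x [-0.001  0.001 -1.   ] F [-0.4  0.4 -4.5] g 43.8 q [ 0.33  0.42  1.65  0.    1.07 -2.06]
([52.3, 7.0, 7.2], [-0.018, -0.0, -0.002])
```

View pics/c10.png

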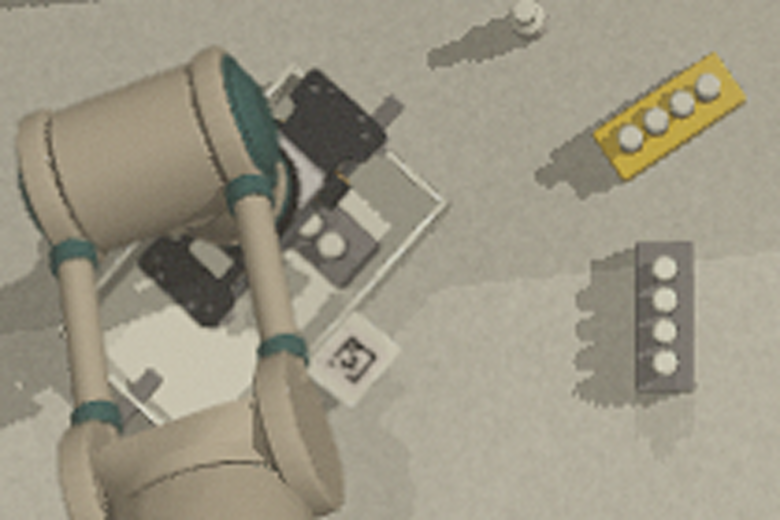

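The rack hangs over the carrier, aligned with it. I'll lower and release.

Emit:
drive_tool(
  increments=[
    [[2,4,4,-0.01,0,0,34],[10,7,7,-0.018,0,0,34],[20,7,7,-0.018,0,0,34],[30,7,7,-0.018,0,0,34],[39,7,7,-0.018,0,0,34],[46,7,7,-0.018,0,0,34],[50,7,7,-0.018,0,0,34],[52,7,7,-0.018,0,0,34],[53,7,7,-0.018,0,0,34],[53,7,7,-0.018,0,0,34]],
  ],
)

```text
time_s: 27.45
tool_pos: [0.5414, 0.2682, 0.0361]
eef_rot: [1.905, 1.568, 2.741]
contact_force: [-2.2, -1.6, 0.7]
gripper_width: 0.469
```

Emit:
drive_tool(
  increments=[
    [[0,0,0,0,0,0,40],[0,0,0,0,0,0,46],[0,0,0,0,0,0,52],[0,0,0,0,0,0,60],[0,0,0,0,0,0,62],[-10,0,0,0,0,0,62],[-30,0,0,0,0,0,62],[-60,0,0,0,0,0,62],[-90,0,0,0,0,0,80],[-110,0,0,0,0,0,94]],
  ],
)

```text
time_s: 28.45
tool_pos: [0.5428, 0.2686, 0.1486]
eef_rot: [0.235, 1.568, 1.071]
contact_force: [0.2, -0.1, 1.0]
gripper_width: 0.797
```

```bash
python3 -c "
from h import *
show(); print(rel((.4663,-.005,.14),down(89.3)))"
```

```text
t 28.45 tcp [0.5428 0.2686 0.1486] psi 137.9 x [ 0.001  0.002 -1.   ] F [ 0.2 -0.1  1. ] g 74.9 q [ 0.34  0.37  1.56  0.    1.2  -2.06]
([7.8, -126.6, -254.4], [0.848, 0.002, -0.002])
```

Emit:
drive_tool(
  increments=[
    [[0,-8,-15,0.06,0,0,94],[0,-22,-45,0.15,0,0,94],[0,-40,-80,0.27,0,0,94],[0,-58,-117,0.39,0,0,94],[0,-76,-154,0.51,0,0,94],[0,-94,-190,0.63,0,0,94],[2,-110,-222,0.74,0,0,94],[4,-122,-244,0.82,0,0,94],[8,-126,-253,0.848,0,0,94],[8,-127,-254,0.848,0.002,-0.002,94]],
  ],
)

```text
time_s: 29.45
tool_pos: [0.4653, -0.006, 0.1374]
eef_rot: [-2.777, 1.567, -2.79]
contact_force: [-0.5, 0.0, 0.5]
gripper_width: 1.004
```

```bash
python3 -c "
from h import *
p,d=grab('scene'); w=cloud('scene',d); np.save('s.npy',d)
for c in((.466,-.005),(.5421,.2687)):
    m=(np.hypot(w[...,0]-c[0],w[...,1]-c[1])<.09)&(w[...,2]>.02)&(w[...,2]<.037)
    if c[1]>.2: m&=(p.max(-1)<110)
    print(cv2.minAreaRect((w[m][:,:2]*1000).astype(np.float32)),m.sum(),np.median(w[m][:,2]))
show(); print(rel((.4663,-.005,.029),down(89.3)))
cv2.imwrite('pics/c11.png',cv2.resize(p[80:290,140:420],(784,588),interpolation=2))"
```

```text
((465.92626953125, -5.313625335693359), (45.6080436706543, 112.6019515991211), 89.68618774414062) 475 0.028772120790875766
((560.4063720703125, 252.84666442871094), (162.15562438964844, 128.68182373046875), 50.92251968383789) 522 0.032272119434438806
t 29.5 tcp [ 0.4659 -0.0054  0.1375] psi 89.3 x [-0.003 -0.001 -1.   ] F [ 1.1 -0.  -0.2] g 94.0 q [-0.16  0.19  1.87 -0.    1.09 -1.72]
([108.5, 0.6, 0.7], [0.0, -0.003, 0.001])
```

View pics/c11.png

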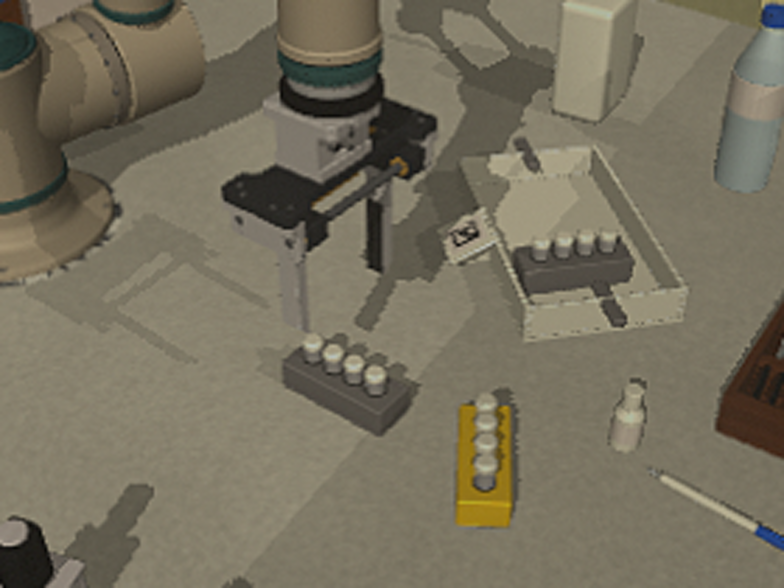

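Rack 2 stands upright in the carrier, and rack 1 has not moved. I'll pick it up.

Emit:
drive_tool(
  increments=[
    [[10,0,0,0,0,0,94],[30,0,1,0,0,0,94],[50,0,1,0,0,0,94],[70,0,1,0,0,0,94],[88,0,1,0,0,0,94],[100,0,1,0,0,0,94],[107,0,1,0,0,0,94],[108,0,1,0,0,0,94],[108,0,1,0,0,0,60],[108,0,1,0,0,0,34]],
  ],
  force=25,
)

```text
time_s: 30.5
tool_pos: [0.467, -0.0054, 0.0299]
eef_rot: [-2.429, 1.568, -2.441]
contact_force: [-0.2, -0.8, 0.1]
gripper_width: 0.868
```

Emit:
drive_tool(
  increments=[
    [[0,0,0,0,0,0,34],[0,0,0,0,0,0,34],[0,0,0,0,0,0,34],[0,0,0,0,0,0,34],[-3,0,0,0,0,0,34],[-10,0,0,0,0,0,34],[-30,0,0,0,0,0,34],[-60,0,0,0,0,0,34],[-90,0,0,0,0,0,34],[-108,0,0,0,0,0,34]],
  ],
)

```text
time_s: 31.5
tool_pos: [0.4672, -0.0056, 0.1395]
eef_rot: [-2.04, 1.568, -2.052]
contact_force: [-0.5, -0.2, -5.3]
gripper_width: 0.466
```

```bash
python3 -c "
from h import *
show(); q=car(0,.05); print(q,rel((*q,.14),down(137.9)))"
```

```text
t 31.5 tcp [ 0.4672 -0.0056  0.1395] psi 89.3 x [-0.001 -0.002 -1.   ] F [-0.5 -0.2 -5.3] g 43.8 q [-0.16  0.19  1.86 -0.    1.09 -1.72]
[0.46792462 0.33574722] ([-1.2, 341.3, -3.3], [-0.848, -0.002, 0.001])
```

Emit:
drive_tool(
  increments=[
    [[-1,10,0,-0.03,0,0,34],[-1,35,0,-0.1,0,0,34],[-1,72,0,-0.2,0,0,34],[-1,114,-1,-0.3,0,0,34],[-1,158,-1,-0.4,0,0,34],[-1,202,-2,-0.5,0,0,34],[-1,246,-2,-0.6,0,0,34],[-1,288,-3,-0.71,0,0,34],[-1,322,-3,-0.8,0,0,34],[-1,341,-3,-0.848,0,0,34]],
  ],
)

```text
time_s: 32.5
tool_pos: [0.4661, 0.3384, 0.136]
eef_rot: [2.59, 1.565, -2.851]
contact_force: [0.6, -0.1, -4.1]
gripper_width: 0.467
```

Emit:
drive_tool(
  increments=[
    [[0,0,0,0,0,0,34],[0,0,0,0,0,0,34],[5,0,0,0,0,0,34],[15,0,0,0,0,0,34],[27,0,0,0,0,0,34],[39,0,0,0,0,0,34],[47,0,0,0,0,0,34],[50,0,0,0,0,0,34],[50,0,0,0,0,0,34],[50,0,0,0,0,0,34]],
  ],
)

```text
time_s: 33.5
tool_pos: [0.4679, 0.3357, 0.0881]
eef_rot: [2.721, 1.568, -2.726]
contact_force: [-0.6, -1.1, -4.5]
gripper_width: 0.464
```

```bash
python3 -c "
from h import *
show(); q=car(0,.05); print(q,rel((*q,.0362),down(137.9)))"
```

```text
t 33.5 tcp [0.4679 0.3357 0.0881] psi 137.9 x [-0.003 -0.001 -1.   ] F [-0.6 -1.1 -4.5] g 43.6 q [ 0.5   0.39  1.71  0.    1.05 -1.91]
[0.46792462 0.33574722] ([51.9, -0.0, 0.2], [0.0, -0.003, -0.001])
```

Emit:
drive_tool(
  increments=[
    [[3,0,0,0,0,0,34],[10,0,0,0,0,0,34],[20,0,0,0,0,0,34],[30,0,0,0,0,0,34],[39,0,0,0,0,0,34],[46,0,0,0,0,0,34],[50,0,0,0,0,0,34],[52,0,0,0,0,0,34],[53,0,0,0,0,0,34],[53,0,0,0,0,0,34]],
  ],
)

```text
time_s: 34.5
tool_pos: [0.467, 0.3352, 0.0361]
eef_rot: [2.78, 1.567, -2.667]
contact_force: [-2.9, -1.1, 4.5]
gripper_width: 0.466
```

Emit:
drive_tool(
  increments=[
    [[0,0,0,0,0,0,40],[0,0,0,0,0,0,46],[0,0,0,0,0,0,52],[0,0,0,0,0,0,60],[0,0,0,0,0,0,62],[-10,0,0,0,0,0,62],[-30,0,0,0,0,0,62],[-60,0,0,0,0,0,62],[-95,0,0,0,0,0,80],[-130,0,0,0,0,0,94]],
  ],
)

```text
time_s: 35.5
tool_pos: [0.4678, 0.3356, 0.1667]
eef_rot: [2.722, 1.567, -2.725]
contact_force: [0.2, -0.2, 0.5]
gripper_width: 0.789
```

```bash
python3 -c "
from h import *
show(); print('scan',rel((.5845,-.3672,.20),down(-14.5)),rel((.5845,-.3672,.20),down(75.5)))"
```

```text
t 35.5 tcp [0.4678 0.3356 0.1667] psi 137.9 x [-0.003 -0.001 -1.   ] F [ 0.2 -0.2  0.5] g 74.1 q [ 0.5   0.32  1.6   0.    1.23 -1.91]
scan ([-32.7, -557.7, -443.4], [2.66, -0.003, 0.004]) ([-32.7, -557.7, -443.4], [1.089, -0.004, 0.0])
```

Emit:
drive_tool(
  increments=[
    [[-10,-9,-7,0.05,0,0,94],[-20,-30,-24,0.15,0,0,94],[-25,-60,-48,0.27,0,0,94],[-30,-95,-76,0.39,0,0,94],[-33,-131,-105,0.51,0,0,94],[-33,-167,-134,0.63,0,0,94],[-33,-203,-163,0.75,0,0,94],[-33,-240,-192,0.87,0,0,94],[-33,-276,-220,0.99,0,0,94],[-33,-312,-248,1.089,0,0,94]],
  ],
)

```text
time_s: 36.5
tool_pos: [0.5334, -0.0594, 0.1991]
eef_rot: [-2.161, 1.568, -2.419]
contact_force: [0.5, -0.5, -0.9]
gripper_width: 0.996
```

```bash
python3 -c "
from h import *
grab('top')
show(); print('scan',rel((.5845,-.3672,.20),down(75.5)))"
```

```text
t 36.55 tcp [ 0.5354 -0.0667  0.199 ] psi 74.9 x [-0.    -0.009 -1.   ] F [ 1.2 -4.2  0.3] g 93.9 q [-0.25  0.24  1.63 -0.01  1.27 -1.55]
scan ([1.8, -277.3, 125.6], [-0.01, 0.002, 0.009])
```

Emit:
drive_tool(
  increments=[
    [[0,-25,11,0,0,0,94],[0,-60,27,0,0,0,94],[0,-97,44,0,0,0,94],[0,-134,61,0,0,0,94],[0,-171,77,0,0,0,94],[0,-208,94,0,0,0,94],[0,-240,109,0,0,0,94],[0,-263,119,0,0,0,94],[2,-274,124,-0.01,0,0.005,94],[2,-277,126,-0.01,0,0.005,94]],
  ],
)

```text
time_s: 37.55
tool_pos: [0.5858, -0.358, 0.1961]
eef_rot: [2.377, 1.566, 2.133]
contact_force: [-0.6, 0.2, -0.4]
gripper_width: 0.999
```

```bash
python3 -c "
from h import *
p,d=grab('scene')
p,d=grab('scene'); w=cloud('scene',d)
show(); print('scan',rel((.5845,-.3672,.099),down(75.5)))
cv2.imwrite('pics/c12.png',cv2.resize(p[90:360,100:400],(660,594),interpolation=2))
for c in((.468,.3357),(.5421,.2687)):
    m=(np.hypot(w[...,0]-c[0],w[...,1]-c[1])<.05)&(w[...,2]>.046)&(w[...,2]<.075); from scipy import ndimage; l,k=ndimage.label(m)
    for i in range(1,k+1):
        q=w[l==i]
        if len(q)>12: print(q.mean(0).round(3),np.percentile(q[:,2],[50,75,90]).round(4),len(q))
    m=(np.hypot(w[...,0]-c[0],w[...,1]-c[1])<.03)&(w[...,2]>.027)&(w[...,2]<.042); print('block z',np.median(w[m][:,2]))
"
```

```text
t 37.65 tcp [ 0.5859 -0.3565  0.1964] psi 76.1 x [-0.002  0.004 -1.   ] F [-0.1 -0.2  0.2] g 93.9 q [-0.65  0.46  1.29  0.    1.39 -1.98]
scan ([97.4, -11.1, 1.5], [0.01, -0.003, -0.004])
[0.489 0.354 0.054] [0.0553 0.0569 0.0582] 30
[0.474 0.338 0.053] [0.0545 0.0558 0.0568] 33
[0.459 0.32  0.054] [0.0549 0.0564 0.0574] 32
[0.443 0.303 0.054] [0.0545 0.0558 0.057 ] 32
block z 0.03424963996704006
[0.563 0.287 0.054] [0.0545 0.0559 0.0571] 36
[0.548 0.27  0.054] [0.055  0.0563 0.0574] 34
[0.532 0.253 0.053] [0.0544 0.0564 0.0569] 34
[0.517 0.235 0.054] [0.055  0.0559 0.0569] 33
block z 0.034162373710813876
```

View pics/c12.png

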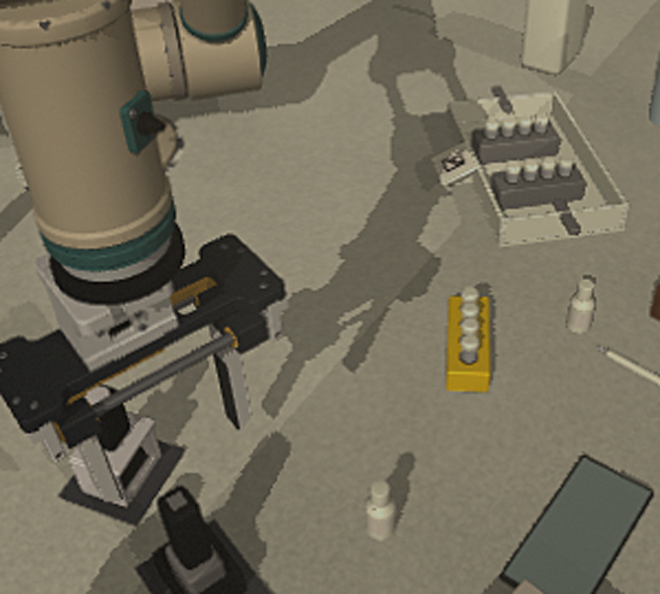

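Both racks stand upright and level in the carrier. Now the scanner.

Emit:
drive_tool(
  increments=[
    [[0,-6,1,0,0,0,70],[0,-11,1,0.01,-0.003,-0.004,70],[15,-11,1,0.01,-0.003,-0.004,70],[35,-11,1,0.01,-0.003,-0.004,70],[55,-11,1,0.01,-0.003,-0.004,70],[75,-11,1,0.01,-0.003,-0.004,70],[88,-11,1,0.01,-0.003,-0.004,70],[96,-11,1,0.01,-0.003,-0.004,70],[97,-11,1,0.01,-0.003,-0.004,70],[97,-11,1,0.01,-0.003,-0.004,60]],
  ],
  force=30,
)

```text
time_s: 38.65
tool_pos: [0.5845, -0.368, 0.1]
eef_rot: [-0.976, 1.569, -1.229]
contact_force: [-0.2, -0.8, 0.2]
gripper_width: 0.693
```

```bash
python3 -c "
from h import *
show(); print('scan',rel((.5845,-.3672,.099),down(75.5)))"
```

```text
t 38.65 tcp [ 0.5845 -0.368   0.1   ] psi 75.5 x [ 0.001 -0.002 -1.   ] F [-0.2 -0.8  0.2] g 65.2 q [-0.66  0.53  1.42 -0.    1.19 -1.98]
scan ([1.0, 0.8, -0.2], [0.0, 0.001, 0.002])
```

Emit:
drive_tool(
  increments=[
    [[0,0,0,0,0,0,40],[0,0,0,0,0,0,20],[0,0,0,0,0,0,15],[0,0,0,0,0,0,15],[0,0,0,0,0,0,15],[-3,0,0,0,0,0,15],[-10,0,0,0,0,0,15],[-22,0,0,0,0,0,15],[-40,0,0,0,0,0,15],[-60,0,0,0,0,0,15]],
  ],
)

```text
time_s: 39.65
tool_pos: [0.584, -0.3676, 0.1606]
eef_rot: [-1.61, 1.57, -1.863]
contact_force: [-0.1, -0.5, -1.0]
gripper_width: 0.275
```

```bash
cat >> h.py <<'E'
LAB=np.array([.4425,.2272,.0345]); NN=np.array([-np.sin(np.radians(26))*np.cos(CA),-np.sin(np.radians(26))*np.sin(CA),np.cos(np.radians(26))])
SCAN=LAB+.176*NN; RS=down(75.5,26,np.degrees(CA))
E
python3 -c "
from h import *
show(); print(RS.apply([1,0,0]),NN,SCAN)
print('via',rel((.45,.0,.23),down(75.5)),'scan',rel(SCAN,RS))
p,d=grab('scene'); cv2.imwrite('pics/c13.png',cv2.resize(p[180:360,60:260],(660,594),interpolation=2))"
```

```text
t 39.65 tcp [ 0.584  -0.3676  0.1606] psi 75.5 x [-0.    -0.001 -1.   ] F [-0.1 -0.5 -1. ] g 25.8 q [-0.66  0.49  1.34 -0.    1.32 -1.98]
[ 0.29412269  0.32505554 -0.89879405] [-0.29412269 -0.32505554  0.89879405] [0.39073441 0.16999022 0.19268775]
via ([-69.8, 322.4, -221.7], [0.0, -0.0, 0.001]) scan ([-32.6, 472.2, -321.6], [0.0, -0.211, 0.403])
```

View pics/c13.png

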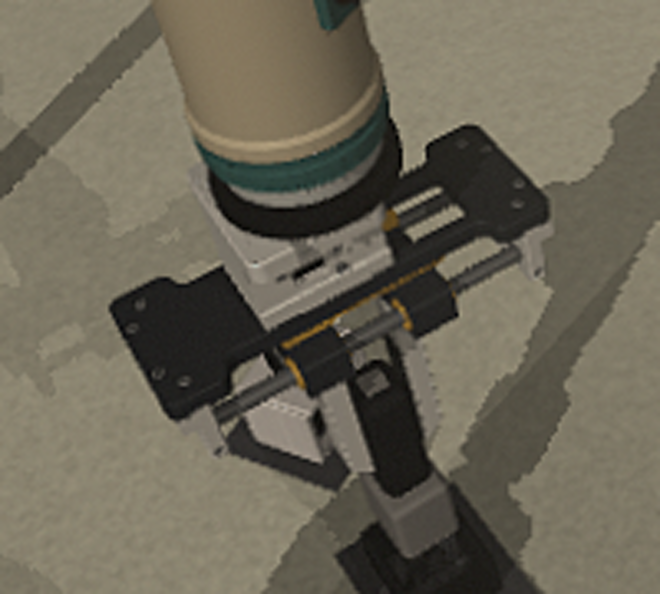

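The scanner is held upright, clear of its holster. I'll carry it over to the label.

Emit:
drive_tool(
  increments=[
    [[-20,0,0,0,0,0,15],[-45,15,-10,0,0,0,15],[-65,45,-31,0,0,0,15],[-70,83,-57,0,0,0,15],[-70,123,-85,0,0,0,15],[-70,163,-112,0,0,0,15],[-70,203,-140,0,0,0,15],[-70,243,-167,0,0,0,15],[-70,283,-195,0,0,0,15],[-70,322,-222,0,0,0,15]],
  ],
)

```text
time_s: 40.7
tool_pos: [0.4488, 0.0013, 0.2297]
eef_rot: [-0.398, 1.569, -0.651]
contact_force: [0.5, 1.4, -1.4]
gripper_width: 0.272
```

```bash
python3 -c "
from h import *
grab('top'); show(); print('scan',rel(SCAN,RS))"
```

```text
t 40.75 tcp [0.4447 0.0082 0.2296] psi 75.7 x [-0.003  0.007 -1.   ] F [-2.7  4.8 -2.8] g 25.9 q [-0.14  0.08  1.75  0.01  1.31 -1.47]
scan ([38.1, 143.2, -92.1], [0.002, -0.215, 0.396])
```

Emit:
drive_tool(
  increments=[
    [[0,10,-7,0,-0.01,0.02,15],[3,27,-17,0,-0.03,0.06,15],[7,45,-29,0,-0.06,0.11,15],[12,64,-41,0,-0.09,0.17,15],[18,83,-53,0,-0.12,0.22,15],[24,101,-65,0,-0.15,0.28,15],[30,118,-76,0,-0.18,0.33,15],[35,132,-85,0,-0.2,0.37,15],[37,140,-90,0,-0.212,0.39,15],[38,143,-92,0,-0.215,0.396,15]],
  ],
)

```text
time_s: 41.75
tool_pos: [0.3961, 0.1607, 0.1907]
eef_rot: [1.071, 1.121, 0.817]
contact_force: [0.4, -0.6, -1.5]
gripper_width: 0.27
```

```bash
cat > s.py <<'E'
from h import *
p,d=grab('scene'); show(); P,Q,_=pose(); print('scan',rel(SCAN,RS))
v=Q.inv().apply(LAB-P); print('label in tool',v.round(4),'angle',np.degrees(np.arccos(Q.apply([1,0,0])@-NN)))
cv2.imwrite('pics/c14.png',cv2.resize(p[60:240,200:400],(660,594),interpolation=2))
E
python3 s.py
```

```text
t 41.8 tcp [0.3962 0.1609 0.1908] psi 78.1 x [ 0.297  0.317 -0.901] F [ 0.1 -0.7 -1.5] g 25.9 q [-0.09 -0.11  2.14  0.46  0.88 -1.66]
scan ([-0.5, 7.9, -7.3], [0.002, 0.005, 0.007])
label in tool [ 0.1755  0.0091 -0.0082] angle 0.4946898874128691
```

View pics/c14.png

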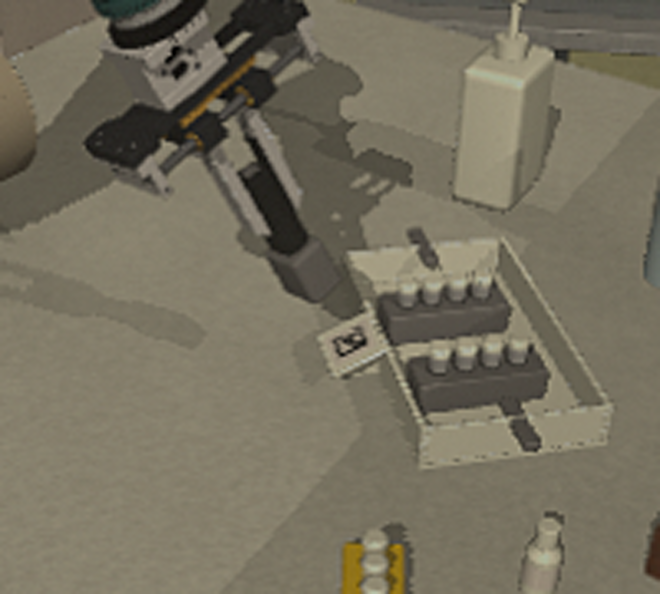

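The scanner points at the label plate, about 12 mm off by my numbers. I'll correct that and hold.

Emit:
drive_tool(
  increments=[
    [[0,3,-3,0,0,0,15],[0,6,-5,0,0.004,0.005,15],[0,8,-7,0,0.004,0.006,15],[0,8,-7,0,0.004,0.006,15],[0,8,-7,0,0.004,0.006,15],[0,8,-7,0,0.004,0.006,15],[0,8,-7,0,0.004,0.006,15],[0,8,-7,0,0.004,0.006,15],[0,8,-7,0,0.004,0.006,15],[0,8,-7,0,0.004,0.006,15]],
  ],
)

```text
time_s: 42.8
tool_pos: [0.3914, 0.1703, 0.1924]
eef_rot: [1.085, 1.118, 0.833]
contact_force: [-0.5, -0.2, -1.8]
gripper_width: 0.273
```

```bash
cat > s2.py <<'E'
from h import *
exec(open('s.py').read().split("cv2.imwrite")[0])
# independent check: label face from depth; scanner axis from depth is skipped
w=cloud('scene',d); print('label net',find('scene','label'),'scanner net',find('scene','scanner_grip'))
m=(np.hypot(w[...,0]-LAB[0],w[...,1]-LAB[1])<.018)&(w[...,2]>.015)&(w[...,2]<.055); print('face z',np.median((w[m]-LAB)@NN))
E
python3 s2.py
```

```text
t 42.85 tcp [0.3914 0.1703 0.1924] psi 78.2 x [ 0.294  0.324 -0.899] F [-0.1  0.1 -1.4] g 25.7 q [-0.07 -0.12  2.14  0.46  0.88 -1.64]
scan ([-0.5, -0.3, -0.5], [0.002, 0.0, 0.001])
label in tool [ 1.755e-01 -1.000e-04 -5.000e-04] angle 0.06391452962434506
label net [(0.7, array([0.435, 0.226, 0.034]))] scanner net [(0.62, array([0.409, 0.174, 0.152]))]
face z 0.0018108690989205973
```

Emit:
drive_tool(
  increments=[
    [[0,0,0,0,0,0,15],[0,0,0,0,0,0,15],[0,0,0,0,0,0,15],[0,0,0,0,0,0,15],[0,0,0,0,0,0,15],[0,0,0,0,0,0,15],[0,0,0,0,0,0,15],[0,0,0,0,0,0,15],[0,0,0,0,0,0,15],[0,0,0,0,0,0,15]],
  ],
)

```text
time_s: 43.95
tool_pos: [0.3914, 0.1703, 0.1924]
eef_rot: [1.085, 1.118, 0.834]
contact_force: [0.4, 0.4, -1.9]
gripper_width: 0.273
```

Emit:
drive_tool(
  increments=[
    [[0,0,0,0,0,0,15],[0,0,0,0,0,0,15],[0,0,0,0,0,0,15],[0,0,0,0,0,0,15],[0,0,0,0,0,0,15],[0,0,0,0,0,0,15],[0,0,0,0,0,0,15],[0,0,0,0,0,0,15],[0,0,0,0,0,0,15],[0,0,0,0,0,0,15]],
  ],
)

```text
time_s: 44.95
tool_pos: [0.3914, 0.1703, 0.1924]
eef_rot: [1.085, 1.118, 0.833]
contact_force: [0.4, -0.5, -0.8]
gripper_width: 0.276
```

```bash
python3 s2.py; python3 -c "
from h import *
p,d=grab('scene');w=cloud('scene',d);P,Q,_=pose()
# head points in tool frame
v=(w.reshape(-1,3)-P)@Q.as_matrix(); m=(v[:,0]>.052)&(v[:,0]<.1)&(abs(v[:,1])<.03)&(abs(v[:,2])<.035)
q=v[m]; print('head in tool: min/max',np.percentile(q,[2,98],axis=0).round(4).tolist(),m.sum())
print('via',rel((.45,.0,.23),down(75.5)))"
```

```text
t 45.0 tcp [0.3914 0.1703 0.1924] psi 78.2 x [ 0.294  0.324 -0.899] F [ 1.  -0.3 -1.7] g 25.7 q [-0.07 -0.12  2.14  0.46  0.88 -1.64]
scan ([-0.5, -0.3, -0.5], [0.002, 0.0, 0.001])
label in tool [ 1.755e-01 -1.000e-04 -5.000e-04] angle 0.06411994195402083
label net [(0.79, array([0.435, 0.227, 0.033]))] scanner net [(0.79, array([0.41 , 0.171, 0.151])), (0.47, array([ 0.458, -0.329,  0.017]))]
face z 0.0022060714796956885
head in tool: min/max [[0.0529, -0.0203, -0.0161], [0.0912, 0.0119, 0.0219]] 213
via ([-71.7, -128.1, 110.9], [0.002, 0.211, -0.401])
```

Two seconds held still. The networks disagree by about 7 mm on the label's centre, so I'll check the dark code pixels directly before leaving.

```bash
python3 -c "
from h import *
for n in('scene','top'):
    if n=='scene': p,d=grab(n)
    else: p,d=cv2.imread('top0raw.png'),np.load('top0.npy')
    w=cloud(n,d); g=cv2.cvtColor(p,6)
    e=np.abs((w-LAB)@NN); m=(np.linalg.norm(w-LAB,axis=-1)<.045)&(e<.008)
    print(n,'plate',np.round(np.median(w[m],0),4),m.sum()); t=np.median(g[m])*.6
    k=m&(g<t)&(np.linalg.norm(w-LAB,axis=-1)<.025); P=w[k]; print('dark',k.sum(),(P.min(0)+P.max(0)).round(4)/2,P.mean(0).round(4))
    q=p[m]; r=cv2.minAreaRect((w[m][:,:2]*1000).astype(np.float32)); print(r)
"
```

```text
scene plate [0.4386 0.2253 0.0349] 274
dark 32 [0.43565 0.22565 0.0348 ] [0.4365 0.2259 0.0344]
((440.9098815917969, 225.28475952148438), (51.4095573425293, 77.6293716430664), 47.01526641845703)
top plate [0.4413 0.2302 0.0374] 387
dark 27 [0.4374  0.2259  0.03525] [0.4398 0.228  0.0354]
((443.83026123046875, 227.26309204101562), (51.32204055786133, 72.91897583007812), 50.38430404663086)
```

The code centre is about 4 mm off my aim, well inside 15 mm. I'll shift 4 mm and hold a little longer for margin.

Emit:
drive_tool(
  increments=[
    [[0,0,-2,0,0,0,15],[0,-1,-4,0,0,0,15],[0,-1,-4,0,0,0,15],[0,-1,-4,0,0,0,15],[0,-1,-4,0,0,0,15],[0,-1,-4,0,0,0,15],[0,-1,-4,0,0,0,15],[0,-1,-4,0,0,0,15],[0,-1,-4,0,0,0,15],[0,-1,-4,0,0,0,15]],
  ],
)

```text
time_s: 46.2
tool_pos: [0.3875, 0.1705, 0.1912]
eef_rot: [1.085, 1.118, 0.833]
contact_force: [-0.3, -0.0, -1.6]
gripper_width: 0.275
```

Emit:
drive_tool(
  increments=[
    [[0,-1,0,0,0,0,15],[0,-1,0,0,0,0,15],[0,-1,0,0,0,0,15],[0,-1,0,0,0,0,15],[0,-1,0,0,0,0,15],[0,-1,0,0,0,0,15],[0,-1,0,0,0,0,15],[0,-1,0,0,0,0,15],[0,-1,0,0,0,0,15],[0,-1,0,0,0,0,15]],
  ],
)

```text
time_s: 47.2
tool_pos: [0.3872, 0.1696, 0.1908]
eef_rot: [1.085, 1.118, 0.834]
contact_force: [0.4, 0.2, -0.7]
gripper_width: 0.275
```

```bash
python3 -c "
from h import *
show(); print('via',rel((.45,.0,.23),down(75.5)))"
```

```text
t 47.2 tcp [0.3872 0.1696 0.1908] psi 78.2 x [ 0.294  0.324 -0.899] F [ 0.4  0.2 -0.7] g 25.8 q [-0.07 -0.12  2.15  0.46  0.88 -1.65]
via ([-71.7, -126.1, 114.9], [0.002, 0.211, -0.401])
```

Now back to the holster.

Emit:
drive_tool(
  increments=[
    [[-8,-8,7,0,0.01,-0.02,15],[-18,-23,21,0,0.03,-0.06,15],[-28,-40,36,0,0.06,-0.12,15],[-38,-58,52,0,0.09,-0.18,15],[-47,-76,69,0,0.12,-0.24,15],[-56,-93,85,0,0.15,-0.29,15],[-63,-108,98,0,0.18,-0.34,15],[-69,-119,108,0,0.2,-0.38,15],[-72,-125,114,0,0.21,-0.4,15],[-72,-126,115,0.002,0.211,-0.401,15]],
  ],
)

```text
time_s: 48.2
tool_pos: [0.451, -0.0001, 0.2302]
eef_rot: [0.415, 1.57, 0.161]
contact_force: [0.8, 0.2, -1.7]
gripper_width: 0.271
```

```bash
python3 -c "
from h import *
grab('top'); show(); print('hol',rel((.5843,-.3679,.18),down(75.5)))"
```

```text
t 48.25 tcp [4.503e-01 2.000e-04 2.300e-01] psi 75.5 x [-0.     0.001 -1.   ] F [-0.2 -0.9 -1.1] g 25.9 q [-0.15  0.08  1.74  0.    1.31 -1.47]
hol ([49.7, -322.7, 222.1], [-0.0, -0.0, -0.001])
```

Emit:
drive_tool(
  increments=[
    [[0,-10,7,0,0,0,15],[0,-38,26,0,0,0,15],[0,-76,52,0,0,0,15],[0,-117,80,0,0,0,15],[0,-158,108,0,0,0,15],[0,-199,137,0,0,0,15],[5,-240,165,0,0,0,15],[20,-278,191,0,0,0,15],[40,-308,212,0,0,0,15],[50,-323,222,0,0,0,15]],
  ],
)

```text
time_s: 49.25
tool_pos: [0.5834, -0.3715, 0.1778]
eef_rot: [3.086, 1.569, 2.83]
contact_force: [-0.1, -0.0, -2.7]
gripper_width: 0.278
```

Emit:
drive_tool(
  increments=[
    [[0,0,0,0,0,0,15],[0,0,0,0,0,0,15],[0,0,0,0,0,0,15],[0,0,0,0,0,0,15],[5,0,0,0,0,0,15],[10,0,0,0,0,0,15],[15,0,0,0,0,0,15],[20,0,0,0,0,0,15],[20,0,0,0,0,0,15],[20,0,0,0,0,0,15]],
  ],
)

```text
time_s: 50.25
tool_pos: [0.584, -0.3684, 0.16]
eef_rot: [-3.134, 1.57, 2.896]
contact_force: [0.2, -0.7, -1.9]
gripper_width: 0.275
```

```bash
python3 -c "
from h import *
grab('top'); show(); print('hol',rel((.5843,-.3679,.100),down(75.5)))"
```

```text
t 50.3 tcp [ 0.5841 -0.3685  0.1604] psi 75.5 x [ 0. -0. -1.] F [-0.7 -0.4 -2.2] g 26.0 q [-0.66  0.49  1.34 -0.    1.32 -1.98]
hol ([60.4, 0.6, 0.0], [-0.0, 0.0, 0.0])
```

Emit:
drive_tool(
  increments=[
    [[8,0,0,0,0,0,15],[16,0,0,0,0,0,15],[24,0,0,0,0,0,15],[32,0,0,0,0,0,15],[40,0,0,0,0,0,15],[48,0,0,0,0,0,15],[54,0,0,0,0,0,15],[58,0,0,0,0,0,15],[60,0,0,0,0,0,15],[60,0,0,0,0,0,15]],
  ],
)

```text
time_s: 51.3
tool_pos: [0.584, -0.3684, 0.1003]
eef_rot: [-1.536, 1.571, -1.789]
contact_force: [0.6, -0.0, -1.9]
gripper_width: 0.279
```

```bash
python3 -c "
from h import *
show()"
```

```text
t 51.3 tcp [ 0.584  -0.3684  0.1003] psi 75.5 x [-0. -0. -1.] F [ 0.6 -0.  -1.9] g 26.2 q [-0.66  0.53  1.42 -0.    1.19 -1.98]
```

Emit:
drive_tool(
  increments=[
    [[1,0,0,0,0,0,22],[1,0,0,0,0,0,30],[1,0,0,0,0,0,40],[1,0,0,0,0,0,55],[1,0,0,0,0,0,70],[1,0,0,0,0,0,70],[-20,0,0,0,0,0,70],[-55,0,0,0,0,0,70],[-95,0,0,0,0,0,70],[-130,0,0,0,0,0,70]],
  ],
)

```text
time_s: 52.3
tool_pos: [0.5841, -0.3684, 0.2323]
eef_rot: [-0.561, 1.57, -0.814]
contact_force: [0.5, -0.7, 0.2]
gripper_width: 0.745
```

Emit:
drive_tool(
  increments=[
    [[0,5,-8,0,0,0,70],[0,15,-25,0,0,0,70],[0,30,-50,0,0,0,70],[0,45,-80,0,0,0,70],[0,60,-110,0,0,0,70],[0,75,-140,0,0,0,70],[0,90,-165,0,0,0,70],[0,100,-180,0,0,0,70],[0,105,-190,0,0,0,70],[0,105,-190,0,0,0,70]],
  ],
)

```text
time_s: 53.3
tool_pos: [0.4252, -0.218, 0.2302]
eef_rot: [3.114, 1.57, 2.861]
contact_force: [-0.2, 1.4, 0.2]
gripper_width: 0.744
```

```bash
cat > f.py <<'E'
from h import *
from scipy import ndimage
show()
for n in('scene','top'):
    p,d=grab(n); w=cloud(n,d)
    def f(nm,c,r,z0,z1):
        m=(np.hypot(w[...,0]-c[0],w[...,1]-c[1])<r)&(w[...,2]>z0)&(w[...,2]<z1); q=w[m]
        if len(q)<10: return print(n,nm,len(q))
        rr=cv2.minAreaRect((q[:,:2]*1000).astype(np.float32)); print(n,nm,np.round(rr[0],1),np.round(rr[1],1),round(rr[2],1),'z',np.percentile(q[:,2],[50,98]).round(4))
    f('collar',(.4447,-.3348),.05,.052,.075); f('rgrip',(.4447,-.3348),.05,.1,.13)
    f('sgrip',(.5845,-.3672),.05,.11,.14); f('head',(.5845,-.3672),.05,.042,.056)
    for c in((.468,.3357),(.5421,.2687)):
        m=(np.hypot(w[...,0]-c[0],w[...,1]-c[1])<.05)&(w[...,2]>.048)&(w[...,2]<.075); l,k=ndimage.label(m)
        print(n,'caps',[np.median(w[l==i][:,2]).round(4) for i in range(1,k+1) if (l==i).sum()>12])
    if n=='scene': cv2.imwrite('pics/c15.png',cv2.resize(p[60:370,60:440],(736,600),interpolation=2))
E
python3 f.py
```

```text
t 53.3 tcp [ 0.4252 -0.218   0.2302] psi 75.5 x [-0.001  0.    -1.   ] F [-0.2  1.4  0.2] g 69.9 q [-0.62  0.13  1.69 -0.    1.32 -1.94]
scene collar [ 445.2 -334. ] [53.3 65.8] 17.5 z [0.0568 0.073 ]
scene rgrip [ 447.  -334.6] [24.7 34.8] 19.8 z [0.1114 0.1172]
scene sgrip [ 583.9 -370.4] [27.  31.1] 76.3 z [0.1234 0.1274]
scene head [ 585.1 -370.5] [33.3 41.9] 75.5 z [0.0483 0.0555]
scene caps [np.float64(0.0551), np.float64(0.0548), np.float64(0.0551), np.float64(0.0541)]
scene caps [np.float64(0.0547), np.float64(0.0551), np.float64(0.0548), np.float64(0.0544)]
top collar 0
top rgrip 0
top sgrip [ 586.1 -367.2] [26.4 32. ] 73.0 z [0.1252 0.1305]
top head [ 585.4 -362.6] [39.2 56.6] 85.9 z [0.0499 0.0553]
top caps [np.float64(0.0579), np.float64(0.0571), np.float64(0.0577), np.float64(0.0571)]
top caps [np.float64(0.0585), np.float64(0.057), np.float64(0.0579), np.float64(0.0591)]
```

View pics/c15.png

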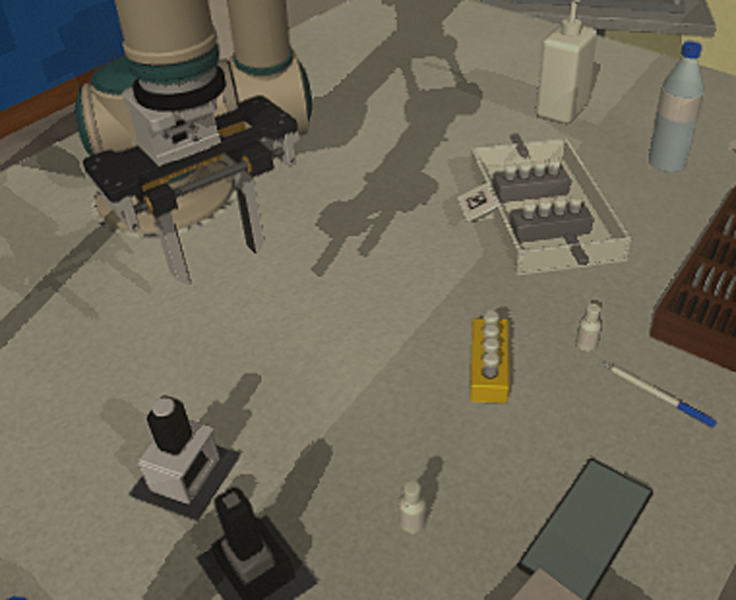

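The final picture shows the roller in its stand (170,440), the scanner in its holster (240,530), both racks in the carrier (540,200) and the other things where they were. I'll hand in.

```bash
python3 -c "
from bench import ticket
print(ticket.hand_in())"
```

```text
the job is handed in; nothing more can be done
None
```

The job is done and handed in at about 53 s on the robot's clock; no verdict was reported.

**What I did**
- **Rolling:** I rolled both grey racks' cap rows in four gentle passes each. The vertical force read about 4–12 N at the end of each move, after allowing for the roller's weight.
- **Roller:** It is back in its stand.
- **Racks:** Both stand in the carrier. Only two grey racks were present, and I left the yellow look-alike alone.
- **Scanner:** I aimed it squarely at the label from about 80 mm, held it for two stretches of about 2 s each, and put it back in its holster.

**Last checks**
- **Caps:** All eight looked home, about 21–22 mm above the block tops against a nominal 22 mm. They were level with each other.
- **Racks:** Both were upright on the carrier floor.
- **Roller and scanner:** Both were within about 2 mm of their starting positions and heights.
- **Other things:** The final side-camera picture showed nothing else disturbed, though parts of the table were out of that view. The gripper was clear of everything.

**Checks that disagreed**
- **Label centre:** The two cameras differed by up to 7 mm. I moved the aim about 4 mm to the middle of the code and held again.
- **Heights:** The top camera reads about 2–3 mm higher than the side camera throughout.
- **Final roller check:** The top camera couldn't see the roller because the arm was in the way, so that check relies on the side camera only.

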